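# Build up the vegetable steamer on the saucepan

### The job

Build up the bamboo steamer on the small steel saucepan, working upwards one piece at a time: first the basket with the potatoes, which need the most steam, then the carrots, then the broccoli, and the lid with the knob on top. Each piece must sit level and fully home in the rim below it; keep the baskets upright, set them down gently without dropping them, and let go. Leave the empty basket and everything else where it is.

Things in the scene. Friction and masses are not known exactly. Their poses are not given: they have to be found in the camera images.
- pan_rim (a point): Small open steel saucepan with two wire ears, fixed on one ring of the black hob. Point: centre of its mouth at rim height, 81 mm above the worktop. Rim 104 mm inside, 119 mm outside; ears stick out 22 mm, 11 mm or more below the rim. A basket's foot drops inside the rim until its wall stands on it; its point is then 20.5 mm above this one.
- potato_mid (a point): Bamboo steamer basket with yellow potato cubes; all baskets are alike. 124 mm across, 55 mm high; wall 10 mm thick from 7 mm up to the rim, pinched anywhere at the rim, one finger inside. Food (fixed in) stays within 27 mm of the axis, 40 mm up; inner floor 11 mm up. Point: on the axis 27.5 mm above the underside, 27.5 mm below the rim; z up. 0.10-0.17 kg, starts upright on the worktop.
- carrot_mid (a point): Bamboo steamer basket with orange carrot slices; size, point and mass as the potato basket. Below the wall of every basket a tapered foot sticks down 7 mm (84 mm across at the bottom, 94 at the top); it drops inside the 104 mm rim of the basket or pan below with 5 mm play all round until wall stands on rim. Stacked baskets are 48 mm apart, point to point.
- broccoli_mid (a point): Bamboo steamer basket with green broccoli florets; size, foot, point and mass as the potato and carrot baskets.
- lid_knob (a point): Steamer lid: low-domed woven bamboo disc, 124 mm across, with the baskets' 7 mm tapered foot below and a dark wooden knob, 28 mm thick, from 34 to 58 mm above the underside, on an 18 mm neck; dome top 23 mm up. Point: in the knob on the axis, 46 mm above the underside; z up. Seated, it is 66.5 mm above the point of the basket below. 0.08-0.13 kg, starts upright on the worktop.
- spare_mid (a point): Empty bamboo basket, slatted floor bare; size, foot and point as the potato basket, 0.08 kg, loose on the worktop. Not needed: leave it alone.
- jar_mid (a point): Small open glass jar, 62 mm across, 66 mm high; point on its axis 33 mm above the worktop. Loose; leave it alone.
- jarlid: Dark green jar lid lying upside down, cream inside, 64 mm across, 11 mm high; origin at the centre of its underside. Loose; leave it alone.
- pot_top (a point): Dark green covered pot, fixed on the other ring of the hob, 148 mm across, ears 22 mm further out; point on its axis on top of its lid, 101 mm above the worktop; its black knob rises 23 mm above the point. Not the pan for the steamer.
There are look-alikes about, which are no part of the job. Leave any blue look-alike of the part that bears broccoli_mid alone.

How it is judged:
By the outcome, as a careful person would: the job done as asked, in the order asked, and still so for the second after the job is handed in, with the robot touching nothing.
It also fails if it takes over 120 s, if anything falls off the work surface, if the arm or the gripper's body presses on something with over 40 N, if the wrist force passes 120 N, or if a joint passes its speed limit or range.

### The arm

A 6-joint arm with a two-finger parallel gripper is mounted at the origin on the work surface. World frame = base frame: x ahead of the robot, y to its left, z up, the work surface at z = 0. Lengths are in mm, angles in degrees, forces in N, time in s.
With the tool pointing down it reaches from about 300 to 850 mm from the base axis. Payload 4.2 kg.
Tool frame: the origin (TCP) lies at the very end of the fingers, on their centre line; the grasp point (between the pads) lies 19 mm behind it (hold_point_z is the z of the grasp point in the tool frame, in mm); z points along the fingers, y is the direction in which the jaws open and shut (so a half turn about z gives the same grasp; the last joint's range is limited). The gripper opens to 91 mm and grips with 3 to 60 N. Pads are 32 mm wide; open, the fingers measure 118 mm over their backs; the gripper's body (76 mm by 178 mm) begins 60 mm behind the grasp point.
Start: joints at [-77.578, 18.312, 89.639, -0, 72.044, -1.146], TCP at [134.893, -558.97, 213.976] pointing down, gripper open.
Joint ranges: [-177.97, 177.97], [-48.28, 115.42], [12.27, 149.76], [-77.06, 257.06], [2.81, 150.46], [-146.56, 146.56]. Speed limits (degrees/s): [147.25, 147.25, 180, 180, 180, 180].

### API

Orientations are given as [roll, pitch, yaw] about the fixed x, y, z axes, in that order (R = Rz(yaw) Ry(pitch) Rx(roll)).
In Python, from workcell import state, grab_frame, job_done, hold_point_z gives the robot as it stands. The module is installed in compiled form; this text tells all that it offers.
- The arm moves only by the shell command python3 -m creep 'ROWS' [FORCE]. ROWS is JSON, a list of rows, each a list of 7 numbers: the closure, from 0 (fully open) to 1 (shut), then the shift along the tool's x, y, z in mm, then the turn, a rotation vector about the tool's x, y, z in degrees. A call has 1 to 5 rows; each row shifts and turns the commanded pose from where the row before left it, along the tool's axes as they then stand; what a row does not reach is not made up. A row lasts 1/8 s, in which the tool goes at most 62.5 mm and 10.7 degrees, less where a joint would pass 70% of its speed; a pose out of reach is approached as far as the arm can. A call is refused whole if a number of a shift passes 62.5 or a number of a turn 10.7, either way. A call with a gripper value outside its range is refused whole. The fingers move at their own pace and stop on an object; FORCE is the grip in N (left out, the last holds). Time passes only in rows, so rows that do not move let the fingers close. It gives the time, the measured TCP pose, the force and the opening at its end, in the units of the state.
- state(): the state, without advancing time (a new reading comes with each control period).
- grab_frame(name): name is "scene" or "top" or "wrist"; returns a dict with "frame" (400x640x3 uint8, red, green, blue), "fx", "fy", "cx", "cy" (pixels), "k1" (the pictures are not rectified: a ray, as slopes to the right and down, at radius r is drawn at 1 + k1 r^2 times it, then the intrinsics apply), "view" (4x4, takes a point from world to camera coordinates). Camera axes: x right, y down, z forward; pixel columns grow to the right and rows downward; lengths in mm; the calibration is good to about 2 mm. A picture is of the moment at which its call begins. There is no depth.
- job_done(): hands the job in, once; it reports no verdict.
The state is a dict: "time_s": time; "qpos": joint angles; "qvel": joint speeds; "effort": joint torques, N m; "ee_pos": TCP position; "ee_rot": TCP orientation; "force": force on the tool from outside, world axes, zero at the start; "torque": the same for the moment, N m; "gripper_width": finger opening in mm.
Only numpy, scipy, OpenCV 4.12 (cv2) and the standard library are available. Lean on these libraries where they do the work, as an engineer would, in place of code of your own. Each camera call takes 0.05 s, during which the arm holds its last target.

## Working session

There is one attempt and no reset: what is moved stays moved. The work goes in short steps, Python scripts to look and compute and a shell command to move; the robot and the scene stay as the last step left them, time stands still between calls to the robot, and variables do not carry over. Pictures are saved under pics/ and viewed, and the job is handed in when it is done.

```bash
mkdir -p pics; ls; cat > h.py <<'E'
import numpy as np, cv2
from workcell import state, grab_frame, job_done, hold_point_z
def snap(n,f):
    d=grab_frame(n); cv2.imwrite(f'pics/{f}.png',d['frame'][:,:,::-1])
    np.savez(f'pics/{f}.npz',**d); return d
def K(d): return np.array([[d['fx'],0,d['cx']],[0,d['fy'],d['cy']],[0,0,1.]])
def ray(d,u,v):
    D=np.array([d['k1'],0,0,0,0],float)
    p=cv2.undistortPoints(np.array([[[u,v]]],float),K(d),D)[0,0]
    V=np.array(d['view']);R=V[:3,:3];t=V[:3,3]
    return -R.T@t, R.T@np.array([p[0],p[1],1])
def onz(d,u,v,z):
    c,r=ray(d,float(u),float(v)); return c+r*(z-c[2])/r[2]
def proj(d,P):
    V=np.array(d['view']);P=np.atleast_2d(P).astype(float)
    rv,_=cv2.Rodrigues(V[:3,:3])
    return cv2.projectPoints(P,rv,V[:3,3],K(d),np.array([float(d['k1']),0,0,0,0]))[0][:,0]
E
python3 - <<'E'
from h import *
print(state(),hold_point_z)
for n in ['scene','top','wrist']:
    d=snap(n,n+'0'); print(n,d['fx'],d['fy'],d['cx'],d['cy'],d['k1']); print(np.round(d['view'],3).tolist())
E
```

```text
pics
{'time_s': 0.0, 'qpos': array([-7.75755410e+01,  1.83497937e+01,  8.97064711e+01,  9.74638245e-04,
        7.20426077e+01, -1.14625580e+00]), 'qvel': array([0.12414329, 0.02309084, 0.06982882, 0.02032662, 0.01479544,
       0.0585968 ]), 'effort': array([ 1.90971754e-03, -4.12464845e+01, -2.31974584e+01,  7.28938496e-02,
        4.59336082e-02, -1.66083237e-04]), 'ee_pos': array([ 134.81572776, -558.45564048,  213.13835138]), 'ee_rot': array([-1.79901166e+02, -2.90435798e-03,  1.35704110e+01]), 'force': array([ 0.65138988, -0.22317688, -0.00834855]), 'torque': array([-0.02579454,  0.03139855, -0.03356252]), 'gripper_width': 91.11275435048064} -18.8
scene 393.73323811401065 393.73323811401065 317.691398244744 208.4632945692519 0.031014182151149938
[[0.114, 0.993, 0.003, -76.492], [0.826, -0.094, -0.555, -383.265], [-0.551, 0.065, -0.832, 1450.286], [0.0, 0.0, 0.0, 1.0]]
top 472.77108896106193 472.77108896106193 315.4988608032892 197.87410979589356 -0.08501487589640057
[[0.006, -1.0, -0.003, 28.037], [-0.985, -0.005, -0.175, 526.242], [0.174, 0.004, -0.985, 1379.013], [0.0, 0.0, 0.0, 1.0]]
wrist 278.63046705869067 278.63046705869067 316.55556958956964 199.16052111750815 -0.022161093735797523
[[0.234, -0.972, -0.002, -574.652], [-0.938, -0.226, 0.263, -29.951], [-0.256, -0.06, -0.965, 391.482], [0.0, 0.0, 0.0, 1.0]]
```

View pics/scene0.png

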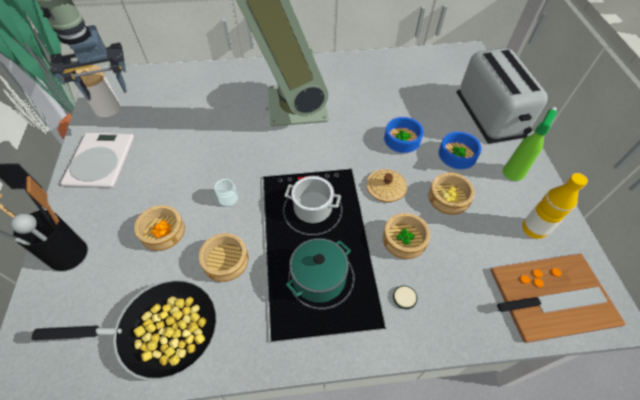

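View pics/top0.png

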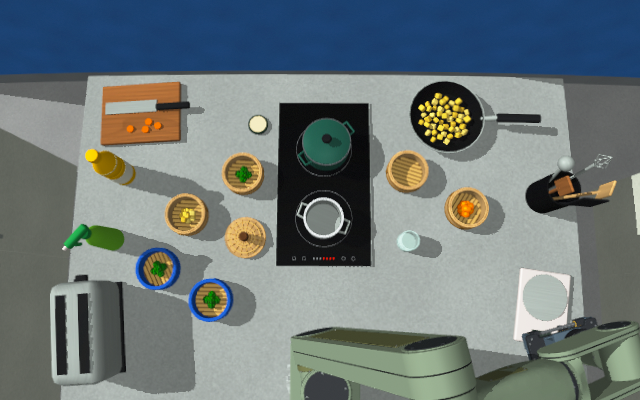

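View pics/wrist0.png

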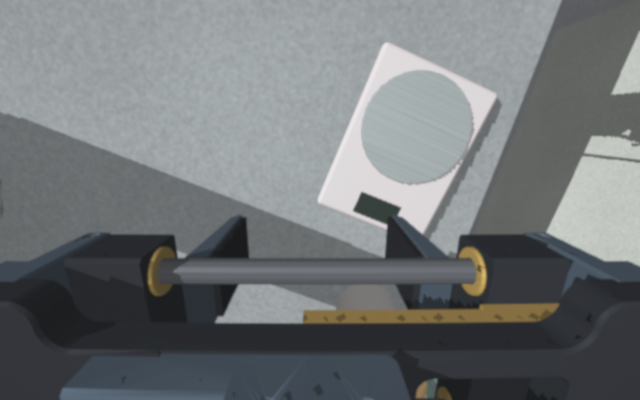

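The top view shows the potato basket near (186,214), broccoli (243,174), lid (246,238), carrot (467,208), the spare (408,170), pan (323,218), and blue look-alikes at (158,268) and (210,300).

```bash
cat > m.py <<'E'
from h import *
from scipy.optimize import least_squares
def contour(d,seed,kind,box=55):
    f=d['frame']; hsv=cv2.cvtColor(f,cv2.COLOR_RGB2HSV).astype(int); H,S,V=hsv[...,0],hsv[...,1],hsv[...,2]
    if kind=='bamboo': m=(S>75)&(H>8)&(H<28)&(V>70)
    elif kind=='pan': m=(V>95)&(S<70)
    m=m.astype(np.uint8)
    w=np.zeros_like(m); u,v=seed; w[max(0,v-box):v+box,max(0,u-box):u+box]=1; m*=w
    m=cv2.morphologyEx(m,cv2.MORPH_CLOSE,np.ones((3,3)))
    cs,_=cv2.findContours(m,cv2.RETR_EXTERNAL,cv2.CHAIN_APPROX_NONE)
    c=max(cs,key=lambda c:cv2.contourArea(cv2.convexHull(c))); return c[:,0],m
def fit(d,seed,kind,z,r,box=55):
    c,_=contour(d,seed,kind,box)
    P=np.array([onz(d,u,v,z)[:2] for u,v in c])
    cam=ray(d,0.,0.)[0][:2]; ctr=P.mean(0)
    for _ in range(8):
        o=(ctr-cam)/np.linalg.norm(ctr-cam)
        q=P-ctr; k=(q@o>-0.15*r)&(abs(np.hypot(*q.T)-r)<12)
        s=least_squares(lambda p:np.hypot(*(P[k]-p[:2]).T)-r-p[2],[*ctr,0],loss='soft_l1'); ctr=s.x[:2]
    res=np.hypot(*(P[k]-ctr).T)-r-s.x[2]
    return ctr,s.x[2],res.std(),k.sum()
E
python3 - <<'E'
from m import *
T=dict(np.load('pics/top0.npz'));S=dict(np.load('pics/scene0.npz'))
print([np.round(ray(d,0.,0.)[0]) for d in(T,S)])
it={'potato':((186,214),(452,192),'bamboo',55,62),'carrot':((467,208),(160,228),'bamboo',55,62),'broc':((243,174),(406,235),'bamboo',55,62),'spare':((408,170),(224,257),'bamboo',55,62),'lid':((246,238),(386,185),'bamboo',7,62),'pan':((323,218),(312,199),'pan',81,59.5)}
for n,(a,b,k,z,r) in it.items():
    for d,s in((T,a),(S,b)):
        c,dr,sd,N=fit(d,s,k,z,r,30 if k=='bamboo' else 32); print(n,np.round(c,1),round(dr,1),round(sd,2),N)
E
```

```text
[array([ 277.,   25., 1450.]), array([1125.,  -55.,  994.])]
potato [476.  423.3] -0.9 0.85 63
potato [477.4 424. ] -3.1 1.18 55
carrot [ 499.1 -428.5] -0.8 0.76 62
carrot [ 502.7 -430. ] -1.9 0.93 63
broc [602.8 255.1] -0.9 0.85 61
broc [605.4 254.9] -2.5 1.23 63
spare [ 612.5 -248.7] -0.6 0.89 60
spare [ 616.8 -250. ] -1.6 0.81 67
lid [410.5 246.8] -0.1 0.81 63
lid [406.9 246.5] -0.4 1.07 54
pan [460.1   9.8] 2.8 2.56 58
pan [465.7   7.3] 3.2 2.25 54
```

```bash
cat > plan.py <<'E'
import sys
from h import *
from scipy.spatial.transform import Rotation as R
# usage: plan.py x y z yaw : suggested rows from measured pose
a=[float(v) for v in sys.argv[1:]]
s=state(); p=s['ee_pos']; r0=R.from_euler('xyz',s['ee_rot'],degrees=True)
tgt=np.array(a[:3]); dy=(a[3]-s['ee_rot'][2]+180)%360-180 if len(a)>3 else 0
d=tgt-p; sp=float(a[4]) if len(a)>4 else 55
n=int(max(np.ceil(np.linalg.norm(d)/sp),np.ceil(abs(dy)/10.2),1))
for i in range(n):
    r=R.from_euler('xyz',[180,0,s['ee_rot'][2]+dy*i/n],degrees=True)
    print(np.round(r.inv().apply(d/n),1).tolist(),'turn z',round(-dy/n,2))
print(n,'rows; world d',np.round(d,1),'tilt',np.round(s['ee_rot'],2))
E
python3 plan.py 420 0 270 90; python3 - <<'E'
from m import *
T=dict(np.load('pics/top0.npz'))
for n,p,z in (('blue1',(158,268),55),('blue2',(210,300),55),('jar',(409,240),66),('jarlid',(258,124),0),('pot',(326,139),124),('ybottle',(92,155),150)): print(n,np.round(onz(T,*p,z)))
d=dict(np.load('pics/wrist0.npz')); c=ray(d,0.,0.)[0]; print(c, state()['ee_pos'])
E
```

```text
[34.0, -39.7, -4.7] turn z -6.37
[38.2, -35.7, -4.7] turn z -6.37
[41.9, -31.2, -4.7] turn z -6.37
[45.1, -26.4, -4.7] turn z -6.37
[47.8, -21.2, -4.7] turn z -6.37
[49.8, -15.7, -4.7] turn z -6.37
[51.3, -10.1, -4.7] turn z -6.37
[52.1, -4.4, -4.7] turn z -6.37
[52.2, 1.4, -4.7] turn z -6.37
[51.8, 7.2, -4.7] turn z -6.37
[50.6, 12.9, -4.7] turn z -6.37
[48.9, 18.5, -4.7] turn z -6.37
12 rows; world d [285.2 558.6  56.7] tilt [-179.92   -0.     13.57]
blue1 [312. 495.  55.]
blue2 [221. 336.  55.]
jar [ 398. -244.   66.]
jarlid [775. 217.   0.]
pot [687.   1. 124.]
ybottle [631. 680. 150.]
[ 206.82723987 -541.90160294  384.63630487] [ 134.79111946 -558.57626579  213.30914263]
```

```bash
python3 -m creep '[[0,34,-39.7,-4.7,0,0,-6.4],[0,38.2,-35.7,-4.7,0,0,-6.4],[0,41.9,-31.2,-4.7,0,0,-6.4],[0,45.1,-26.4,-4.7,0,0,-6.4],[0,47.8,-21.2,-4.7,0,0,-6.4]]' 30
python3 plan.py 450 -60 270 90
```

```text
time_s: 0.78
ee_pos: [253.8, -324.3, 237.5]
ee_rot: [180.0, -0.0, 45.7]
force: [1.3, -0.7, -0.3]
gripper_width: 90.9
[46.6, -6.3, -4.6] turn z -6.32
[47.0, -1.1, -4.6] turn z -6.32
[46.9, 4.1, -4.6] turn z -6.32
[46.1, 9.2, -4.6] turn z -6.32
[44.8, 14.2, -4.6] turn z -6.32
[43.0, 19.1, -4.6] turn z -6.32
[40.6, 23.7, -4.6] turn z -6.32
7 rows; world d [196.2 264.3  32.5] tilt [ 1.800e+02 -2.000e-02  4.574e+01]
```

```bash
python3 -m creep '[[0,46.6,-6.3,-4.6,0,0,-6.3],[0,47,-1.1,-4.6,0,0,-6.3],[0,46.9,4.1,-4.6,0,0,-6.3],[0,46.1,9.2,-4.6,0,0,-6.3],[0,44.8,14.2,-4.6,0,0,-6.3]]'
python3 -m creep '[[0,43,19.1,-4.6,0,0,-6.3],[0,40.6,23.7,-4.6,0,0,-6.3],[0,0,0,0,0,0,0]]'
python3 - <<'E'
from h import *
d=snap('wrist','wpan'); s=state(); print(s['ee_pos'],s['ee_rot'],s['time_s'],s['qpos'])
t=snap('top','tpan')
E
```

```text
time_s: 1.4
ee_pos: [394.8, -136.3, 260.5]
ee_rot: [180.0, 0.0, 77.3]
force: [0.8, -0.4, -0.1]
gripper_width: 91.5
time_s: 1.78
ee_pos: [452.0, -60.5, 269.5]
ee_rot: [180.0, -0.0, 89.9]
force: [-0.0, -0.1, -0.2]
gripper_width: 91.2
[450.84814978 -61.6782143  269.2772131 ] [-1.79943002e+02  1.81693374e-02  8.97928917e+01] 1.825 [-9.21829228e+00  5.47167502e+00  9.84035050e+01 -2.76738758e-02
  7.61782704e+01 -9.00455104e+00]
```

View pics/wpan.png

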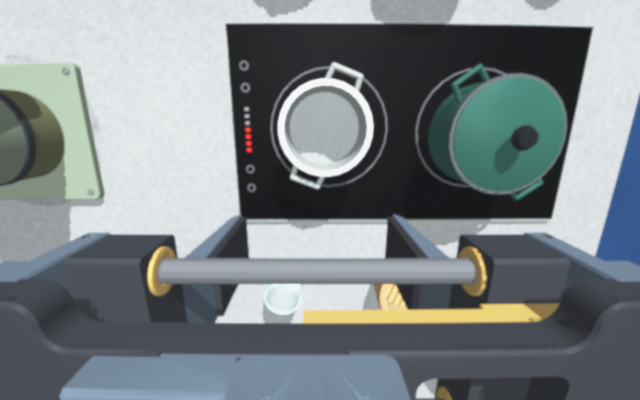

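The pan ring is centred near (325,127) in the wrist view. I'll measure its inner and outer edge at rim height.

```bash
cat > pan.py <<'E'
from m import *
def panfit(d,seed,box,thr,z=81,ro=59.5,ri=52):
    f=d['frame'].astype(int); g=f.min(2)
    c0=onz(d,*seed,z)[:2]; out={}
    gi=cv2.GaussianBlur(g.astype(np.float32),(0,0),0.7)
    for r,name,sg in((ro,'out',-1),(ri,'in',1)):
        c=c0.copy()
        for it in range(4):
            P=[]
            for a in np.radians(np.arange(0,360,4)):
                rr=np.arange(r-9,r+9,0.5)
                w=np.c_[c[0]+rr*np.cos(a),c[1]+rr*np.sin(a),0*rr+z]; uv=proj(d,w).astype(np.float32)
                v=cv2.remap(gi,uv[:,:1],uv[:,1:],cv2.INTER_LINEAR)[:,0]
                gr=np.gradient(v)*sg; i=gr.argmax()
                if gr[i]>thr: P.append(w[i,:2])
            P=np.array(P)
            s=least_squares(lambda p:np.hypot(*(P-p[:2]).T)-p[2],[*c,r],loss='soft_l1',f_scale=0.7); c=s.x[:2]
        e=abs(np.hypot(*(P-c).T)-s.x[2]); print(name,np.round(s.x,1),len(P),'med res',round(float(np.median(e)),2))
if __name__=='__main__':
    W=dict(np.load('pics/wpan.npz')); panfit(W,(325.,127.),0,3)
    for n,s in(('top0',(323.,218.)),('scene0',(312.,193.))): print(n); panfit(dict(np.load(f'pics/{n}.npz')),s,0,2)
E
python3 pan.py
```

```text
out [462.7   6.2  60.5] 90 med res 0.07
in [462.7   6.4  51.2] 90 med res 0.24
top0
out [462.8   8.1  60. ] 90 med res 0.62
in [463.3   8.7  51.4] 90 med res 0.49
scene0
out [463.2   8.4  61.2] 90 med res 0.63
in [463.6   8.   50.6] 90 med res 0.56
```

```bash
python3 -m creep '[[0.7,51,6,3,0,0,0],[0.7,51,6,3,0,0,0],[0.7,51,6,3,0,0,0],[0.7,51,6,3,0,0,0],[0.7,51,6,3,0,0,0]]'
python3 -m creep '[[0.7,51,6,18,0,0,0],[0.7,51,6,18,0,0,0],[0.7,51,6,18,0,0,0],[0.7,0,0,0,0,0,0]]'
python3 - <<'E'
from h import *
d=snap('wrist','wpot'); s=state(); print(s['ee_pos'],s['ee_rot'],s['time_s'],s['qpos'],s['gripper_width'])
E
```

```text
time_s: 2.5
ee_pos: [482.0, 192.2, 254.5]
ee_rot: [180.0, 0.0, 89.5]
force: [0.5, 0.5, 0.1]
gripper_width: 44.0
time_s: 3.0
ee_pos: [500.5, 345.9, 198.1]
ee_rot: [-179.8, 0.1, 89.7]
force: [-0.1, 0.0, 0.0]
gripper_width: 27.4
[500.78450806 344.36769976 199.24345093] [-1.79870088e+02  1.44569435e-01  8.96724433e+01] 3.05 [ 3.34568689e+01  2.18893857e+01  8.63619625e+01 -5.04002077e-02
  7.19370236e+01  3.38002955e+01] 27.31405496066614
```

View pics/wpot.png

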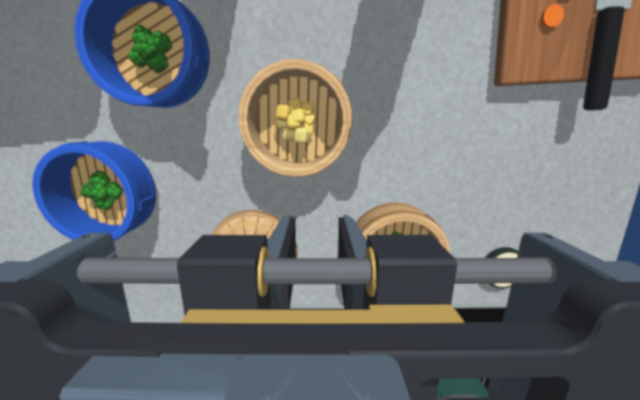

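The potato basket is clear at (296,117) between open worktop, with the blue ones well to the left.

```bash
cat > bas.py <<'E'
from m import *
import sys
def basfit(d,seed,z=55.,r=62.,thr=4,arc=None):
    hsv=cv2.cvtColor(d['frame'],cv2.COLOR_RGB2HSV); g=hsv[...,1].astype(np.float32)
    gi=cv2.GaussianBlur(g,(0,0),0.8); c=onz(d,*seed,z)[:2]
    cam=ray(d,0.,0.)[0][:2]
    for it in range(6):
        P=[]; o=np.arctan2(*(c-cam)[::-1])
        for a in np.radians(np.arange(-84,85,4))+o:   # half of the rim away from the camera: true top edge
            rr=np.arange(r-10,r+8,0.5); w=np.c_[c[0]+rr*np.cos(a),c[1]+rr*np.sin(a),0*rr+z]; uv=proj(d,w).astype(np.float32)
            v=cv2.remap(gi,uv[:,:1],uv[:,1:],cv2.INTER_LINEAR)[:,0]; gr=-np.gradient(v); i=gr.argmax()
            if gr[i]>thr: P.append(w[i,:2])
        P=np.array(P); s=least_squares(lambda p:np.hypot(*(P-p[:2]).T)-r-p[2],[*c,0],loss='soft_l1',f_scale=.7); c=s.x[:2]
    e=abs(np.hypot(*(P-c).T)-r-s.x[2]); print('centre',np.round(c,1),'dr',round(s.x[2],1),len(P),'res',round(float(np.median(e)),2),'cam',np.round(cam)); return c
if __name__=='__main__':
    basfit(dict(np.load(f'pics/{sys.argv[1]}.npz')),(float(sys.argv[2]),float(sys.argv[3])),*(float(x) for x in sys.argv[4:]))
E
python3 bas.py wpot 296 117;python3 bas.py top0 186 211;python3 bas.py top0 467 206;python3 bas.py top0 243 172
```

```text
centre [476.8 422.4] dr 0.0 43 res 0.13 cam [501. 420.]
centre [476.2 423.9] dr -0.1 43 res 0.41 cam [277.  25.]
centre [ 499.1 -428.6] dr 0.3 43 res 0.47 cam [277.  25.]
centre [603.1 255.4] dr 0.2 43 res 0.32 cam [277.  25.]
```

```bash
cat > track.py <<'E'
from scipy.spatial.transform import Rotation as R
import numpy as np
p=np.array([134.893,-558.97,213.976]); r=R.from_euler('xyz',[180,0,13.568],degrees=True)
rows=[[34,-39.7,-4.7,-6.4],[38.2,-35.7,-4.7,-6.4],[41.9,-31.2,-4.7,-6.4],[45.1,-26.4,-4.7,-6.4],[47.8,-21.2,-4.7,-6.4],[46.6,-6.3,-4.6,-6.3],[47,-1.1,-4.6,-6.3],[46.9,4.1,-4.6,-6.3],[46.1,9.2,-4.6,-6.3],[44.8,14.2,-4.6,-6.3],[43,19.1,-4.6,-6.3],[40.6,23.7,-4.6,-6.3]]+[[51,6,3,0]]*5+[[51,6,18,0]]*3
for q in rows:
    p=p+r.apply(q[:3]); r=r*R.from_rotvec([0,0,q[3]],degrees=True)
print(p,r.as_euler('xyz',degrees=True))
E
python3 track.py; python3 -m creep '[[0.7,0,0,0,0,0,0],[0.7,0,0,0,0,0,0]]'; python3 -c "
from h import *
print(state()['ee_pos'],state()['ee_rot'])"
```

```text
[500.99859258 345.21152547 200.676     ] [180.      0.     89.668]
time_s: 3.3
ee_pos: [501.5, 343.7, 201.6]
ee_rot: [179.9, -0.0, 89.5]
force: [-0.2, -0.1, 0.0]
gripper_width: 27.3
[501.45013923 343.66425778 201.60617555] [ 1.79932345e+02 -2.02436972e-02  8.95462606e+01]
```

```bash
python3 -m creep '[[0.7,39,16.4,50,0,0,-0.3],[0.7,38.6,16,50,0,0,0],[0.7,0,0,30,0,0,0],[0.7,0,0,0,0,0,0]]'; python3 - <<'E'
from h import *
d=snap('wrist','wpot2'); s=state(); print(s['ee_pos'],s['ee_rot'])
E
```

```text
time_s: 3.8
ee_pos: [531.1, 417.5, 72.6]
ee_rot: [-179.7, 0.2, 89.9]
force: [0.4, 1.2, -0.0]
gripper_width: 27.7
[532.27596003 418.33626461  74.96430952] [-1.79947161e+02  5.50723257e-02  8.99105344e+01]
```

View pics/wpot2.png

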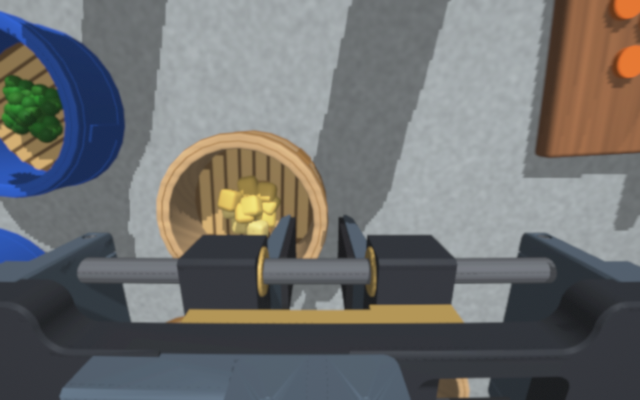

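```bash
python3 -m creep '[[0.7,3.5,1.2,5,0,0,0],[0.7,0,0,10,0,0,0],[0.7,0,0,15,0,0,0],[0.7,0,0,14,0,0,0],[0.7,0,0,0,0,0,0]]'; python3 -m creep '[[0.7,0,0,0,0,0,0]]'
```

```text
time_s: 4.47
ee_pos: [532.4, 422.0, 28.9]
ee_rot: [-179.8, 0.1, 90.0]
force: [0.4, 0.0, 0.3]
gripper_width: 27.9
time_s: 4.6
ee_pos: [533.6, 422.9, 30.9]
ee_rot: [180.0, 0.0, 90.0]
force: [0.3, 0.1, -0.4]
gripper_width: 27.2
```

```bash
python3 -m creep '[[1,0,0,0,0,0,0],[1,0,0,0,0,0,0],[1,0,0,0,0,0,0],[1,0,0,0,0,0,0]]' 35; python3 -m creep '[[1,0,0,-6,0,0,0],[1,0,0,-10,0,0,0],[1,0,0,-14,0,0,0],[1,0,0,0,0,0,0]]'; python3 - <<'E'
from h import *
s=state(); print(s['ee_pos'],s['ee_rot'],s['force'],s['torque'],s['gripper_width'])
d=snap('wrist','wpot3'); d=snap('scene','spot3')
E
```

```text
time_s: 5.1
ee_pos: [533.7, 423.1, 31.4]
ee_rot: [180.0, -0.0, 90.0]
force: [-1.2, -1.3, 1.5]
gripper_width: 9.6
time_s: 5.6
ee_pos: [534.5, 423.6, 63.0]
ee_rot: [179.8, -0.1, 90.0]
force: [-0.4, -0.7, -1.1]
gripper_width: 9.8
[534.45548009 423.61083513  62.98717525] [ 1.79823018e+02 -1.28614881e-01  8.99690277e+01] [-0.37892137 -0.65135187 -1.09072252] [-0.02201317 -0.15495025  0.00689299] 9.818373347540335
```

View pics/wpot3.png

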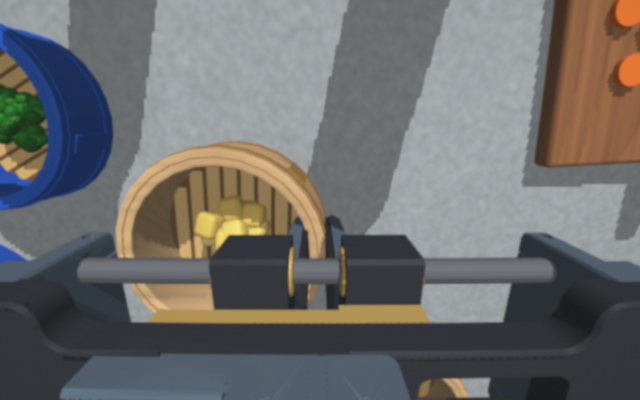

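View pics/spot3.png

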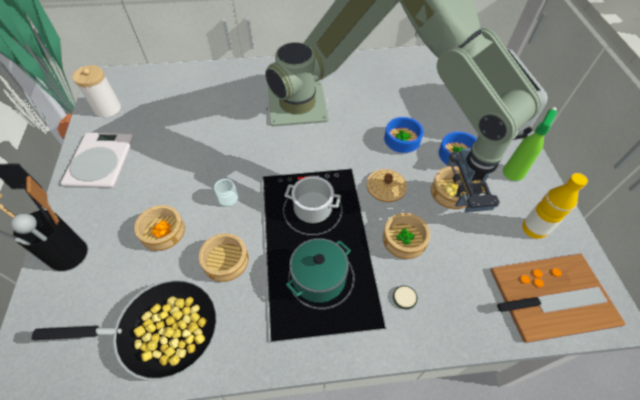

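```bash
cat > ov.py <<'E'
from m import *
import sys
# overlay of the rim circle expected at centre x y z, r 62 & 52
n=sys.argv[1]; x,y,z=map(float,sys.argv[2:5]); d=dict(np.load(f'pics/{n}.npz')); im=d['frame'][:,:,::-1].copy()
a=np.radians(np.arange(0,360,6))
for r,c in((62,(0,0,255)),(52,(255,0,255))):
    for u,v in proj(d,np.c_[x+r*np.cos(a),y+r*np.sin(a),0*a+z]): cv2.circle(im,(int(round(u)),int(round(v))),1,c,-1)
cv2.imwrite(f'pics/{sys.argv[5]}.png',im)
E
python3 ov.py wpot3 477.2 423.2 87.5 ov1; python3 bas.py wpot3 225 225 87.5
```

```text
centre [475.  424.7] dr -4.4 30 res 0.42 cam [534. 497.]
```

View pics/ov1.png

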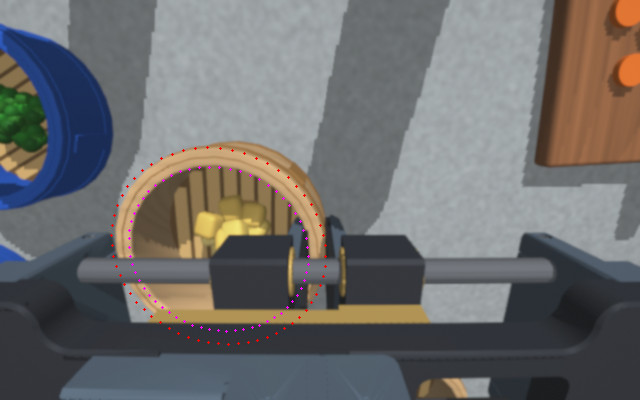

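```bash
python3 -m creep '[[1,0,0,-30,0,0,0],[1,0,0,-40,0,0,0],[1,-20,0,-20,0,0,0],[1,-40,-2,0,0,0,0],[1,-40,-2,0,0,0,0]]';python3 -m creep '[[1,-45,-2,0,0,0,0],[1,-45,-2,0,0,0,0],[1,-45,-2,0,0,0,0],[1,-45,-2,0,0,0,0],[1,-45,-2,0,0,0,0]]'; python3 -m creep '[[1,-40,0,0,0,0,0],[1,-30,0,0,0,0,0],[1,-15,0,0,0,0,0],[1,0,0,0,0,0,0]]'; python3 -m creep '[[1,0,0,0,0,0,0],[1,0,0,0,0,0,0]]'; python3 - <<'E'
from h import *
s=state(); print(s['ee_pos'],s['ee_rot'],s['force'],s['torque'],s['gripper_width'])
d=snap('wrist','wp4'); d=snap('scene','sp4'); snap('top','tp4'); s=state(); print(s['ee_pos'])
E
```

```text
time_s: 6.32
ee_pos: [528.6, 320.3, 150.3]
ee_rot: [-179.9, 0.1, 90.0]
force: [-1.0, 0.7, -2.0]
gripper_width: 9.7
time_s: 6.95
ee_pos: [517.7, 95.2, 150.2]
ee_rot: [-179.9, 0.1, 89.9]
force: [-0.1, -0.5, -2.3]
gripper_width: 9.9
time_s: 7.45
ee_pos: [518.6, 12.1, 150.6]
ee_rot: [-179.9, -0.0, 89.9]
force: [0.6, 0.4, -1.8]
gripper_width: 9.7
time_s: 7.7
ee_pos: [519.2, 13.8, 150.9]
ee_rot: [-180.0, -0.0, 90.0]
force: [0.5, -0.1, -1.8]
gripper_width: 9.9
[519.1547983   13.78358603 150.87665752] [-1.79991644e+02 -1.05171600e-02  9.00399778e+01] [ 0.53222745 -0.09269226 -1.81898526] [-0.0210488  -0.19063314 -0.00126075] 9.884577705907656
[519.24935506  13.52059352 150.91366149]
```

View pics/wp4.png

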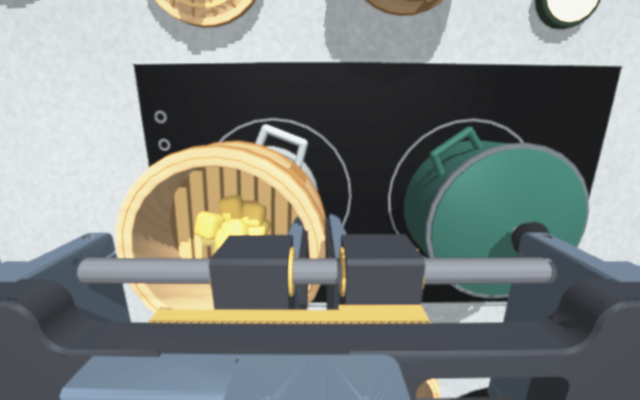

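View pics/tp4.png

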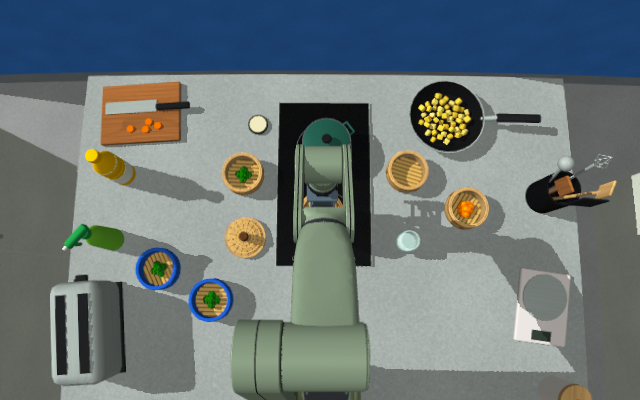

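View pics/sp4.png

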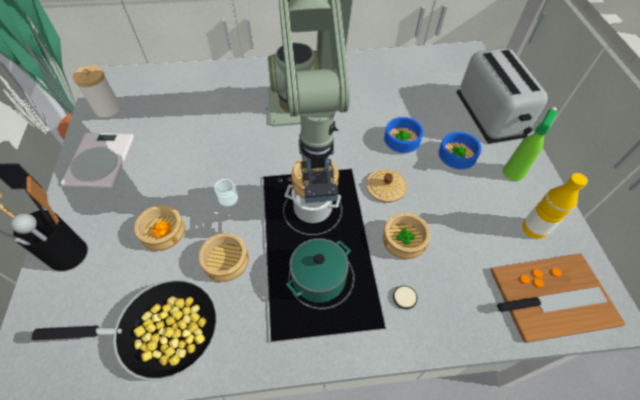

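```bash
python3 -m creep '[[1,-6,0.8,5,0,0,0],[1,0,0,12,0,0,0],[1,0,0,12,0,0,0],[1,0,0,6,0,0,0],[1,0,0,0,0,0,0]]';python3 -m creep '[[1,0,0,0,0,0,0],[1,0,0,3,0,0,0],[1,0,0,3,0,0,0],[1,0,0,0,0,0,0]]'; python3 - <<'E'
from h import *
s=state(); print(s['ee_pos'],s['ee_rot'],s['force'],s['torque'],s['gripper_width'])
E
```

```text
time_s: 8.48
ee_pos: [519.6, 6.9, 115.2]
ee_rot: [-179.9, 0.0, 90.0]
force: [-0.1, 1.1, -1.1]
gripper_width: 9.7
time_s: 8.98
ee_pos: [519.8, 6.9, 109.7]
ee_rot: [-180.0, 0.0, 90.0]
force: [0.0, -0.4, -1.5]
gripper_width: 9.3
[519.79375664   6.86201103 109.73069907] [-1.79971294e+02  3.81912614e-03  8.99686695e+01] [ 0.03697927 -0.42662924 -1.51071346] [-0.05715661 -0.15181037 -0.02285116] 9.336104137699108
```

```bash
python3 -m creep '[[1,0,0,2,0,0,0],[1,0,0,0,0,0,0]]';python3 -m creep '[[1,0,0,2,0,0,0],[1,0,0,0,0,0,0]]'; python3 -m creep '[[1,0,0,1,0,0,0],[1,0,0,0,0,0,0]]'
```

```text
time_s: 9.22
ee_pos: [519.9, 6.8, 107.8]
ee_rot: [-180.0, 0.0, 90.0]
force: [0.1, -0.1, -2.0]
gripper_width: 9.8
time_s: 9.48
ee_pos: [519.9, 6.9, 105.9]
ee_rot: [-180.0, 0.0, 90.0]
force: [0.3, -0.1, -0.6]
gripper_width: 9.7
time_s: 9.72
ee_pos: [520.1, 6.8, 105.4]
ee_rot: [180.0, 0.0, 90.0]
force: [-1.1, -0.1, 3.0]
gripper_width: 9.9
```

```bash
python3 -m creep '[[1,0,0,0.5,0,0,0],[1,0,0,0,0,0,0]]'; python3 -c "
from h import *
s=state(); print(s['torque'])
d=snap('wrist','wp5')"; python3 ov.py wp5 463 6.9 129 ov5
```

```text
time_s: 9.98
ee_pos: [520.2, 6.8, 105.4]
ee_rot: [180.0, 0.0, 90.0]
force: [-2.8, 0.2, 5.8]
gripper_width: 9.7
[0.0238222  0.26429353 0.02813463]
```

View pics/ov5.png

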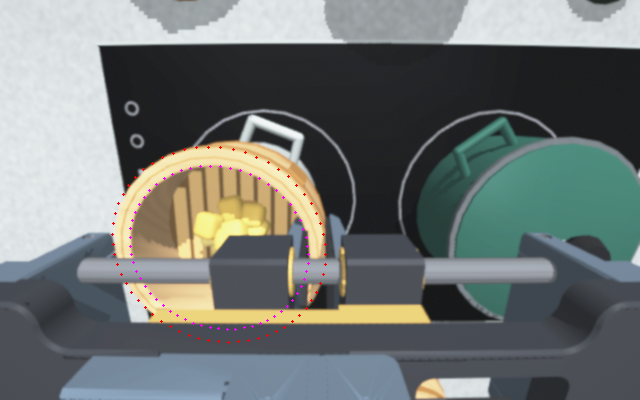

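```bash
python3 -m creep '[[0.85,0,0,0,0,0,0],[0.8,0,0,0,0,0,0],[0.72,0,0,0,0,0,0],[0.7,0,0,0,0,0,0]]'; python3 -m creep '[[0.7,0,0,-15,0,0,0],[0.7,0,0,-20,0,0,0],[0.7,0,0,-40,0,0,0],[0.7,-40,0,-20,0,0,0],[0.7,-40,0,0,0,0,0]]'; python3 -c "
from h import *
s=state(); print(s['ee_pos'],s['force'])
d=snap('wrist','wp6')"
```

```text
time_s: 10.52
ee_pos: [520.0, 6.9, 104.3]
ee_rot: [-180.0, 0.0, 90.0]
force: [-0.1, 0.6, -0.2]
gripper_width: 27.2
time_s: 11.15
ee_pos: [521.5, -74.0, 202.8]
ee_rot: [179.6, 0.1, 90.0]
force: [-0.1, -0.8, 0.6]
gripper_width: 27.4
[521.49893109 -73.98977519 202.82270491] [-0.10540529 -0.79667873  0.61042323]
```

View pics/wp6.png

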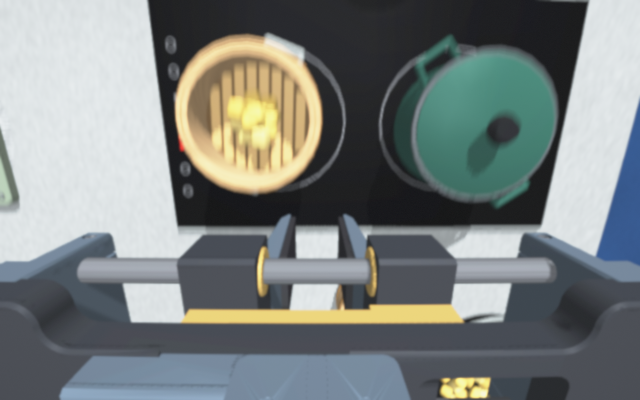

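```bash
cat > rim.py <<'E'
from m import *
import sys
# rim ellipse edges over the visible circle: radius residual pattern -> tilt ; args: name u v z
n,u,v,z=sys.argv[1],*map(float,sys.argv[2:5]); d=dict(np.load(f'pics/{n}.npz'))
V=cv2.GaussianBlur(d['frame'].astype(np.float32),(0,0),0.8)
c=onz(d,u,v,z)[:2]; cam=ray(d,0.,0.)[0]
for it in range(6):
    P=[];A=[]
    o=np.arctan2(*(c-cam[:2])[::-1])
    for a in np.radians(np.arange(-88,89,4))+o:
        rr=np.arange(54,70,.5); w=np.c_[c[0]+rr*np.cos(a),c[1]+rr*np.sin(a),0*rr+z]; uv=proj(d,w).astype(np.float32)
        s=cv2.remap(V,uv[:,:1],uv[:,1:],cv2.INTER_LINEAR)[:,0]; g=np.linalg.norm(np.gradient(s,axis=0),axis=1); i=g.argmax()
        P.append(w[i,:2]);A.append(a)
    P=np.array(P); s=least_squares(lambda p:np.hypot(*(P-p[:2]).T)-p[2],[*c,62],loss='soft_l1',f_scale=.7); c=s.x[:2]
e=np.hypot(*(P-c).T)-s.x[2]
# apparent radius r_a on plane z means true height  zc-(zc-z)*62/r_a
print('centre',np.round(c,1),'r',round(s.x[2],2),'=> rim z',round(cam[2]-(cam[2]-z)*62/s.x[2],1),'res',round(float(np.median(abs(e))),2),'cam',np.round(cam))
E
python3 rim.py wp6 249 114 129; python3 rim.py wpot 296 117 55; python3 bas.py wp6 249 114 129
```

```text
centre [466.6   3. ] r 65.67 => rim z 142.7 res 0.36 cam [520.  -0. 374.]
centre [479.9 417.7] r 57.78 => rim z 32.0 res 1.23 cam [501. 420. 369.]
centre [466.5   2.8] dr 4.6 43 res 0.44 cam [520.  -0.]
```

```bash
python3 -m creep '[[0.7,-10,0,-20,0,0,0],[0.7,0,0,0,0,0,0],[0.7,0,0,0,0,0,0]]'; python3 -c "
from h import *
s=state(); print(s['ee_pos'],s['force'])
d=snap('wrist','wp7');snap('scene','sp7');snap('top','tp7')"; python3 ov.py wp7 463 7 129 ov7; python3 bas.py wp7 255 130 129;
```

```text
time_s: 11.58
ee_pos: [519.7, -82.7, 219.4]
ee_rot: [-180.0, -0.0, 90.0]
force: [-0.8, -0.5, -0.7]
gripper_width: 27.3
[519.71714039 -82.67204527 219.36552775] [-0.84656634 -0.45023075 -0.69865077]
centre [463.4   6.3] dr 1.0 43 res 0.05 cam [520.  -9.]
```

View pics/ov7.png

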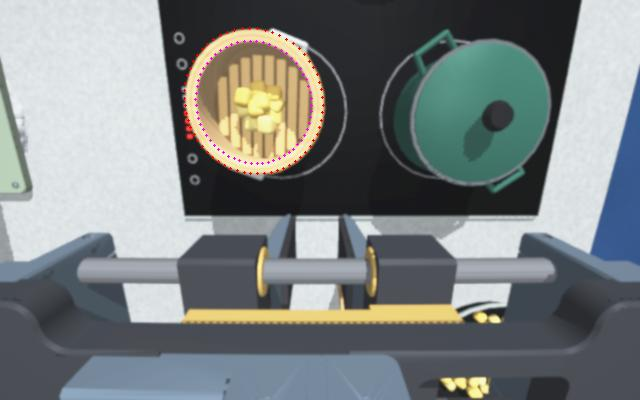

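```bash
python3 - <<'E'
from h import *
i=cv2.imread('pics/sp7.png')[140:260,240:400]; cv2.imwrite('pics/sp7c.png',cv2.resize(i,None,fx=5,fy=5,interpolation=2))
E
```

```text
(no output)
```

View pics/sp7c.png

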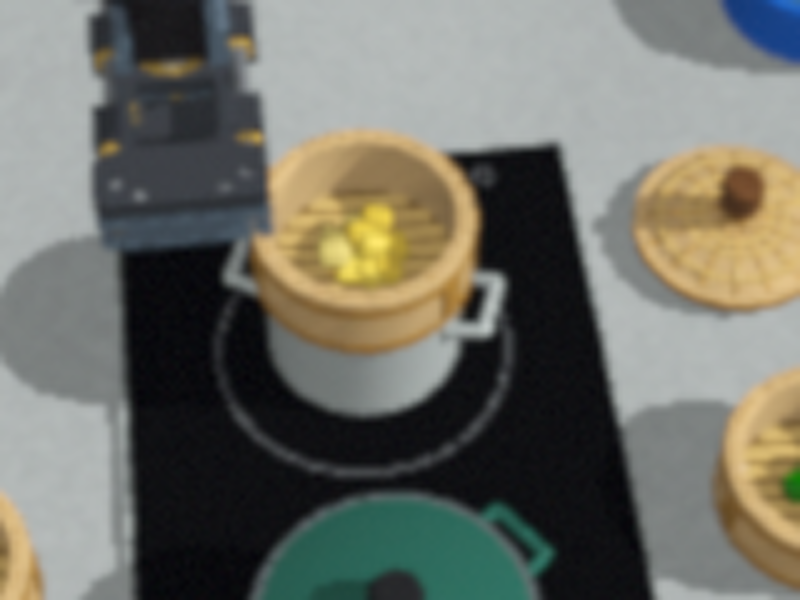

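```bash
python3 -m creep '[[0.7,-52,-9,0,0,0,0],[0.7,-52,-9,0,0,0,0],[0.7,-52,-9,0,0,0,0],[0.7,-52,-9,0,0,0,0],[0.7,-52,-9,0,0,0,0]]';python3 -m creep '[[0.7,-50,-9,5,0,0,0],[0.7,-50,-9,5,0,0,0],[0.7,-45,-9,5,0,0,0],[0.7,0,0,0,0,0,0],[0.7,0,0,0,0,0,0]]'; python3 -c "
from h import *
s=state(); print(s['ee_pos'],s['force'],s['qpos'])
d=snap('wrist','wc1');s=state(); print(s['ee_pos'])"
```

```text
time_s: 12.35
ee_pos: [474.5, -344.2, 219.0]
ee_rot: [-180.0, -0.0, 90.0]
force: [0.3, -0.3, 0.1]
gripper_width: 27.1
time_s: 12.98
ee_pos: [447.8, -487.2, 203.9]
ee_rot: [-180.0, -0.1, 90.0]
force: [-0.6, 0.3, -1.0]
gripper_width: 27.4
[ 447.84599814 -487.19809396  203.86327614] [-0.55797758  0.27257209 -1.00303978] [-4.84231648e+01  2.66169336e+01  7.80347432e+01  3.56784436e-02
  7.54418667e+01 -4.84079585e+01]
[ 448.12926658 -486.83306289  204.30130895]
```

View pics/wc1.png

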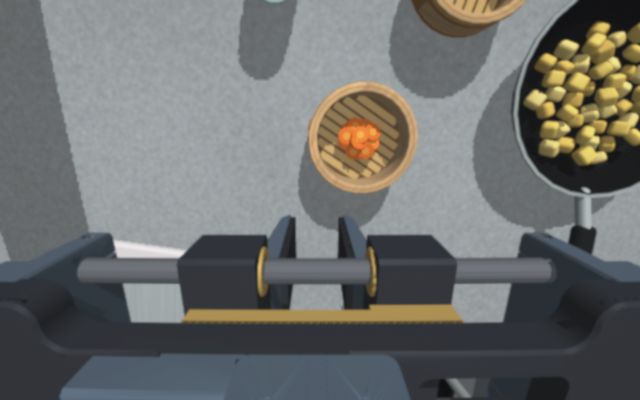

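```bash
python3 bas.py wc1 363 136
```

```text
centre [ 499.1 -431.2] dr -0.1 43 res 0.27 cam [ 448. -414.]
```

```bash
python3 -m creep '[[0.7,28,-3,45,0,0,0],[0.7,28,-3,45,0,0,0],[0.7,0,0,40,0,0,0],[0.7,0,0,0,0,0,0],[0.7,0,0,0,0,0,0]]'; python3 -c "
from h import *
s=state(); print(s['ee_pos'],s['ee_rot'])
d=snap('wrist','wc2');"
```

```text
time_s: 13.65
ee_pos: [443.1, -432.5, 76.4]
ee_rot: [179.9, 0.1, 90.0]
force: [0.3, -0.1, 0.3]
gripper_width: 27.4
[ 443.07918323 -432.53841456   76.41463   ] [1.79867613e+02 1.32165426e-01 9.00167000e+01]
```

View pics/wc2.png

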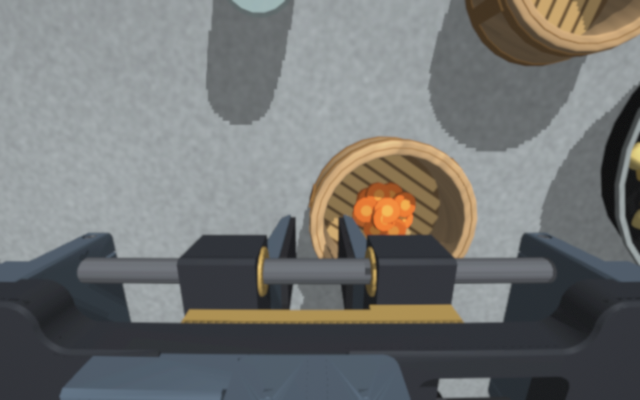

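```bash
python3 -m creep '[[0.7,1,-0.5,10,0,0,0],[0.7,0,0,20,0,0,0],[0.7,0,0,14.5,0,0,0],[0.7,0,0,0,0,0,0],[0.7,0,0,0,0,0,0]]'; python3 -m creep '[[1,0,0,0,0,0,0],[1,0,0,0,0,0,0],[1,0,0,0,0,0,0],[1,0,0,0,0,0,0]]' 35; python3 -m creep '[[1,0,0,-6,0,0,0],[1,0,0,-14,0,0,0],[1,0,0,-25,0,0,0],[1,0,0,0,0,0,0]]';python3 - <<'E'
from h import *
s=state(); print(s['ee_pos'],s['ee_rot'],s['force'],s['torque'],s['gripper_width'])
d=snap('wrist','wc3'); d=snap('scene','sc3')
E
```

```text
time_s: 14.32
ee_pos: [441.6, -431.5, 30.5]
ee_rot: [180.0, 0.0, 90.0]
force: [0.3, -0.5, 0.2]
gripper_width: 27.3
time_s: 14.82
ee_pos: [441.7, -431.5, 30.6]
ee_rot: [179.9, 0.1, 90.0]
force: [-0.1, 0.1, 3.0]
gripper_width: 10.3
time_s: 15.32
ee_pos: [442.4, -432.3, 77.4]
ee_rot: [179.8, 0.2, 90.0]
force: [-0.1, 0.2, -2.1]
gripper_width: 10.5
[ 442.37424117 -432.27338089   77.3669772 ] [179.8022687    0.20830009  89.9675909 ] [-0.08808016  0.17213632 -2.10500768] [-0.06701649 -0.04737731 -0.03848379] 10.462991582390519
```

View pics/wc3.png

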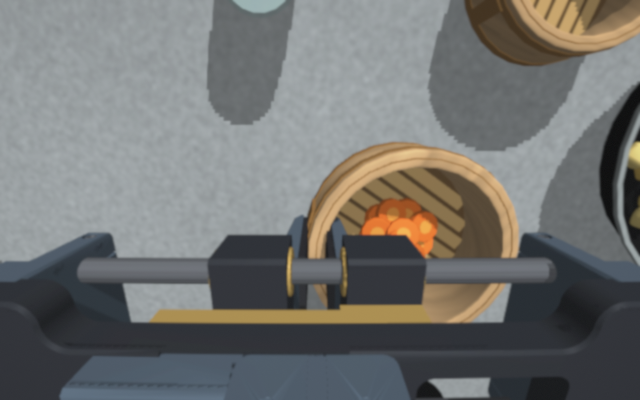

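```bash
python3 ov.py wc3 499.2 -431.3 101.3 ovc3
```

```text
(no output)
```

View pics/ovc3.png

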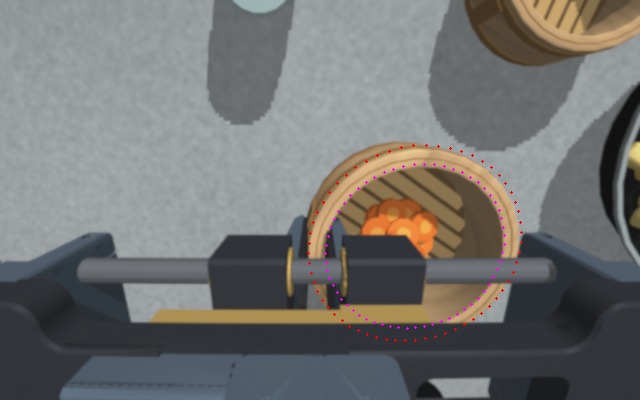

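```bash
python3 -m creep '[[1,0,0,-35,0,0,0],[1,0,0,-45,0,0,0],[1,20,-2,-28,0,0,0],[1,40,-4,0,0,0,0],[1,45,-4,0,0,0,0]]';python3 -m creep '[[1,45,-4,0,0,0,0],[1,45,-4,0,0,0,0],[1,45,-4,0,0,0,0],[1,45,-4,0,0,0,0],[1,45,-4,0,0,0,0]]'; python3 -m creep '[[1,45,-4,0,0,0,0],[1,35,-4,0,0,0,0],[1,20,0,0,0,0,0],[1,0,0,0,0,0,0],[1,0,0,0,0,0,0]]'; python3 -m creep '[[1,0,0,0,0,0,0],[1,0,0,0,0,0,0]]';python3 - <<'E'
from h import *
s=state(); print(s['ee_pos'],s['ee_rot'],s['force'],s['torque'],s['gripper_width'])
d=snap('wrist','wc4'); d=snap('scene','sc4'); s=state(); print(s['ee_pos'])
i=cv2.imread('pics/sc4.png')[100:260,200:414]; cv2.imwrite('pics/sc4c.png',cv2.resize(i,None,fx=3.7,fy=3.7,interpolation=2))
E
```

```text
time_s: 16.05
ee_pos: [430.6, -325.0, 182.0]
ee_rot: [-179.9, -0.1, 89.9]
force: [0.6, 0.4, -1.3]
gripper_width: 10.2
time_s: 16.68
ee_pos: [410.4, -99.5, 182.0]
ee_rot: [-179.9, -0.0, 89.9]
force: [0.6, 0.1, -1.6]
gripper_width: 10.4
time_s: 17.3
ee_pos: [403.2, -1.6, 182.5]
ee_rot: [-179.9, 0.0, 90.0]
force: [-0.2, -0.9, -2.2]
gripper_width: 10.2
time_s: 17.55
ee_pos: [403.5, -1.7, 182.9]
ee_rot: [-180.0, 0.0, 89.9]
force: [0.2, 0.5, -0.7]
gripper_width: 10.3
[403.52379332  -1.67553906 182.87862412] [-1.79991144e+02  9.64769301e-03  8.99028627e+01] [ 0.24092152  0.52039158 -0.70968537] [-0.03006848  0.01801541  0.00115824] 10.30335203890194
[403.51365324  -1.51123521 182.91522145]
```

View pics/wc4.png

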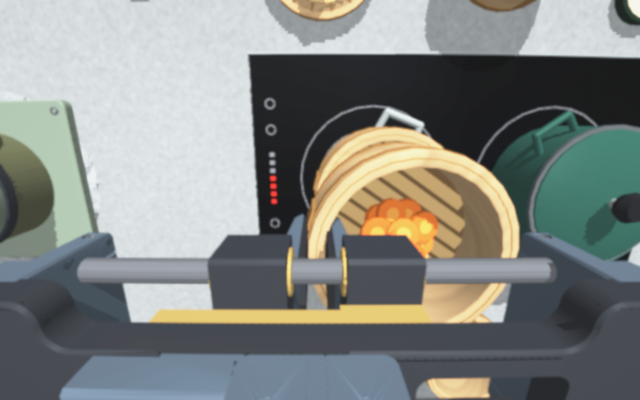

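View pics/sc4c.png

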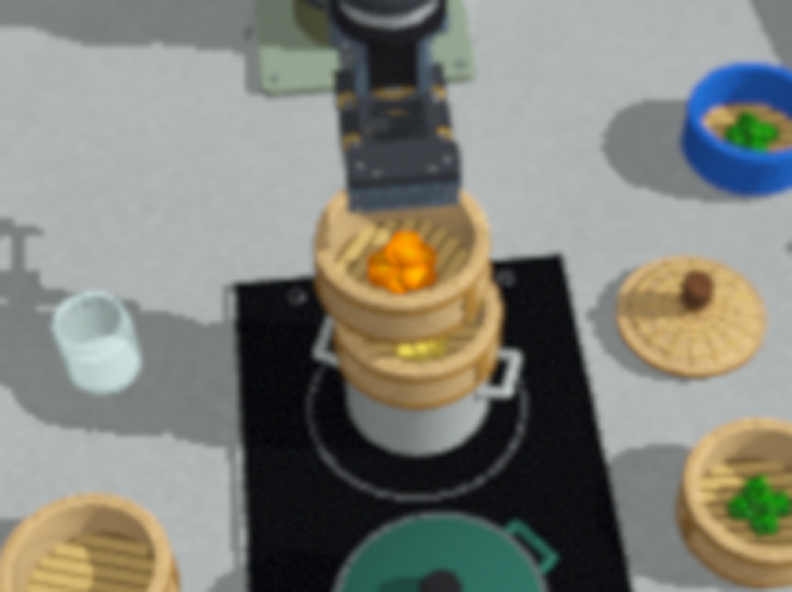

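```bash
python3 ov.py sc4 460.5 -1.5 207.3 ovsc4; python3 - <<'E'
import cv2
i=cv2.imread('pics/ovsc4.png')[120:220,250:380]; cv2.imwrite('pics/ovsc4c.png',cv2.resize(i,None,fx=6,fy=6,interpolation=0))
E
```

```text
(no output)
```

View pics/ovsc4c.png

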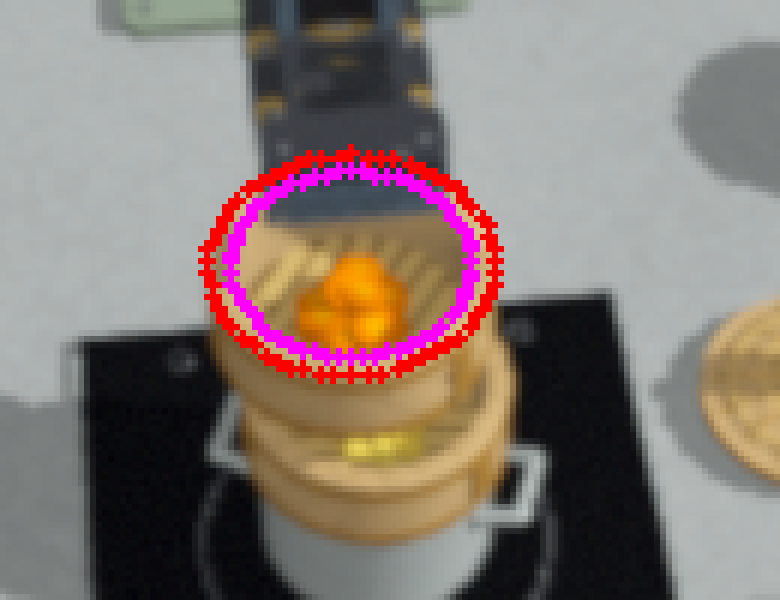

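```bash
python3 -m creep '[[1,8,2.6,4,0,0,0],[1,0,0,9,0,0,0],[1,0,0,7,0,0,0],[1,0,0,3,0,0,0],[1,0,0,0,0,0,0]]';python3 -m creep '[[1,0,0,2,0,0,0],[1,0,0,0,0,0,0],[1,0,0,0,0,0,0]]'; python3 - <<'E'
from h import *
s=state(); print(s['ee_pos'],s['ee_rot'],s['force'],s['torque'],s['gripper_width'])
E
```

```text
time_s: 18.27
ee_pos: [405.9, 6.9, 159.7]
ee_rot: [-180.0, 0.0, 90.0]
force: [-0.2, -0.1, -2.5]
gripper_width: 10.5
time_s: 18.65
ee_pos: [406.2, 6.9, 158.1]
ee_rot: [180.0, 0.0, 90.0]
force: [0.2, 1.2, -1.2]
gripper_width: 10.7
[406.23130457   6.89460283 158.1042165 ] [1.7997654e+02 5.4773414e-03 8.9963198e+01] [ 0.15968718  1.21468023 -1.17702995] [ 0.00608444 -0.00149304 -0.02641212] 10.687933160434659
```

```bash
python3 -m creep '[[1,0,0,2,0,0,0],[1,0,0,0,0,0,0]]';python3 -m creep '[[1,0,0,1.5,0,0,0],[1,0,0,0,0,0,0]]'; python3 -m creep '[[1,0,0,1,0,0,0],[1,0,0,0,0,0,0]]'; python3 -c "
from h import *
s=state(); print(s['torque'])"
```

```text
time_s: 18.9
ee_pos: [406.0, 6.9, 155.8]
ee_rot: [-180.0, 0.0, 90.0]
force: [-0.2, 0.2, -2.2]
gripper_width: 10.4
time_s: 19.15
ee_pos: [406.0, 6.9, 154.4]
ee_rot: [-180.0, 0.0, 90.0]
force: [-0.2, -1.4, -2.2]
gripper_width: 10.4
time_s: 19.4
ee_pos: [406.1, 6.9, 153.4]
ee_rot: [-180.0, 0.0, 90.0]
force: [0.3, -0.1, -0.8]
gripper_width: 10.0
[-0.07340427  0.03279841 -0.00377258]
```

```bash
python3 -m creep '[[1,0,0,0.7,0,0,0],[1,0,0,0,0,0,0]]';python3 -m creep '[[1,0,0,0.7,0,0,0],[1,0,0,0,0,0,0]]';  python3 -c "
from h import *
s=state(); print(s['torque'])"
```

```text
time_s: 19.65
ee_pos: [406.1, 6.9, 152.8]
ee_rot: [180.0, 0.0, 90.0]
force: [-0.3, -0.5, -1.4]
gripper_width: 10.7
time_s: 19.9
ee_pos: [406.1, 7.0, 152.6]
ee_rot: [180.0, 0.0, 90.0]
force: [-2.1, 0.3, 4.8]
gripper_width: 10.6
[-0.06165673  0.29315668 -0.01515667]
```

```bash
python3 -m creep '[[0.86,0,0,0,0,0,0],[0.8,0,0,0,0,0,0],[0.72,0,0,0,0,0,0],[0.7,0,0,0,0,0,0]]'; python3 -m creep '[[0.7,0,0,-15,0,0,0],[0.7,0,0,-25,0,0,0],[0.7,0,0,-40,0,0,0],[0.7,-40,20,-20,0,0,0],[0.7,-40,20,0,0,0,0]]'; python3 -m creep '[[0.7,-10,0,0,0,0,0],[0.7,0,0,0,0,0,0],[0.7,0,0,0,0,0,0]]'; python3 -c "
from h import *
s=state(); print(s['ee_pos'],s['force'])
d=snap('wrist','wc7');snap('scene','sc7');snap('top','tc7')
i=cv2.imread('pics/sc7.png')[100:260,200:414]; cv2.imwrite('pics/sc7c.png',cv2.resize(i,None,fx=3.7,fy=3.7,interpolation=2))"; python3 ov.py wc7 463 7 177 ov7;
```

```text
time_s: 20.4
ee_pos: [406.1, 6.9, 151.9]
ee_rot: [-180.0, 0.0, 90.0]
force: [-0.5, 0.2, -0.7]
gripper_width: 27.3
time_s: 21.02
ee_pos: [447.7, -74.0, 254.2]
ee_rot: [179.7, 0.1, 90.0]
force: [0.8, 0.4, -0.5]
gripper_width: 27.1
time_s: 21.4
ee_pos: [445.4, -82.3, 251.8]
ee_rot: [-180.0, -0.0, 90.0]
force: [0.6, -0.6, -0.8]
gripper_width: 27.8
[445.41449534 -82.25132767 251.83579681] [ 0.62877286 -0.64792272 -0.82793291]
```

View pics/ov7.png

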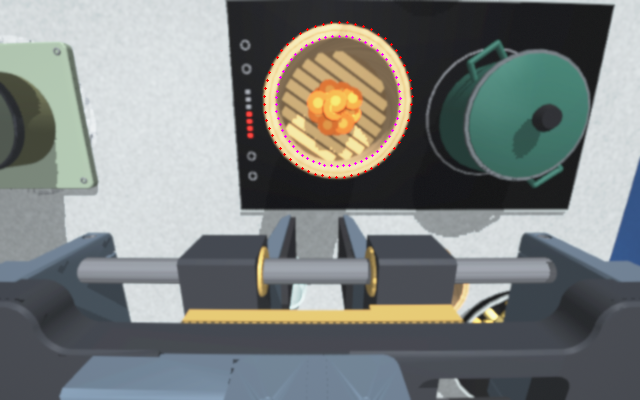

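View pics/sc7c.png

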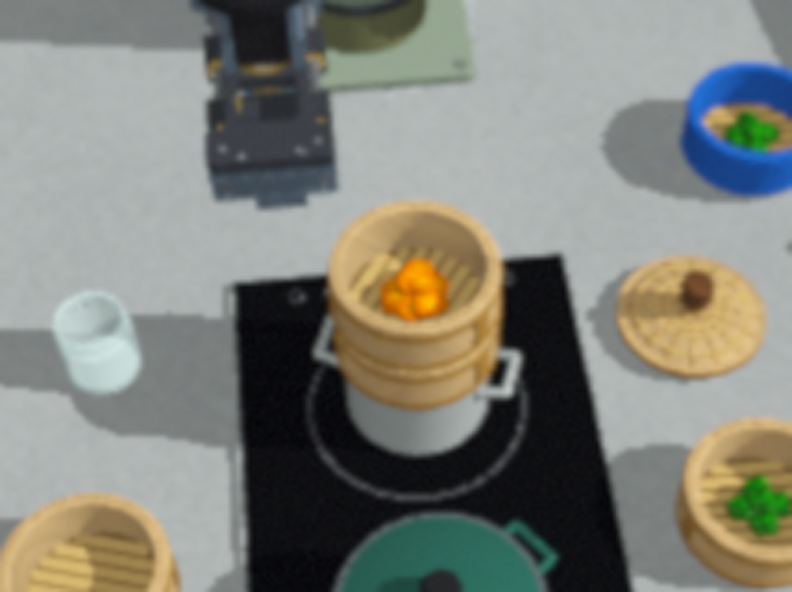

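```bash
python3 -m creep '[[0.7,44,19,0,0,0,0],[0.7,44,19,0,0,0,0],[0.7,44,19,0,0,0,0],[0.7,44,19,0,0,0,0],[0.7,44,19,25,0,0,0]]';python3 -m creep '[[0.7,42,19,25,0,0,0],[0.7,0,0,0,0,0,0],[0.7,0,0,0,0,0,0]]'; python3 -c "
from h import *
s=state(); print(s['ee_pos'],s['force'],s['qpos'])
d=snap('wrist','wb1');s=state(); print(s['ee_pos'])"
```

```text
time_s: 22.18
ee_pos: [542.7, 139.3, 228.7]
ee_rot: [179.7, -0.1, 90.0]
force: [1.2, -1.0, 0.1]
gripper_width: 27.4
time_s: 22.55
ee_pos: [559.8, 178.9, 202.2]
ee_rot: [-180.0, 0.0, 90.0]
force: [-0.7, -0.2, -0.1]
gripper_width: 27.5
[559.77563085 178.9184885  202.1925673 ] [-0.69599045 -0.20807472 -0.10954421] [ 1.66203791e+01  1.98950809e+01  8.90064632e+01 -3.04403394e-02
  7.11282981e+01  1.66038148e+01]
[560.0031419  178.45401343 202.78849156]
```

View pics/wb1.png

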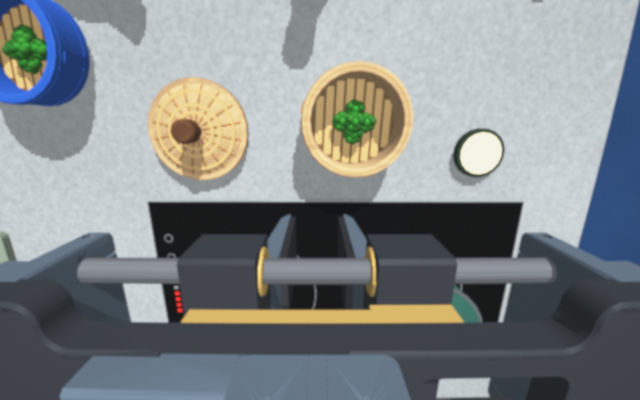

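```bash
python3 bas.py wb1 357 119
```

```text
centre [603.5 254.1] dr 0.1 43 res 0.16 cam [560. 253.]
```

```bash
python3 -m creep '[[0.7,38,-7,42,0,0,0],[0.7,37.6,-6.5,42,0,0,0],[0.7,0,0,42,0,0,0],[0.7,0,0,0,0,0,0],[0.7,0,0,0,0,0,0]]'; python3 -c "
from h import *
s=state(); print(s['ee_pos'],s['ee_rot'])
d=snap('wrist','wb2');"
```

```text
time_s: 23.22
ee_pos: [548.2, 254.1, 78.4]
ee_rot: [179.8, -0.1, 89.9]
force: [0.1, 0.6, 0.1]
gripper_width: 27.7
[548.2073528  254.07420346  78.38013337] [ 1.79802628e+02 -7.76261021e-02  8.98904350e+01]
```

View pics/wb2.png

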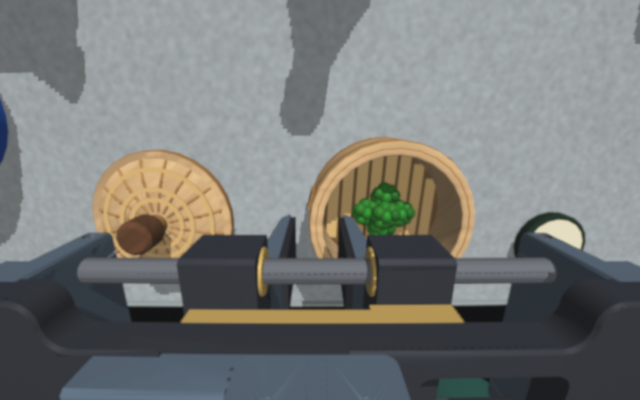

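```bash
python3 -m creep '[[0.7,0,0,12,0,0,0],[0.7,0,0,20,0,0,0],[0.7,0,0,14,0,0,0],[0.7,0,0,0,0,0,0],[0.7,0,0,0,0,0,0]]'; python3 -m creep '[[0.7,0,0,0,0,0,0]]'
```

```text
time_s: 23.9
ee_pos: [547.2, 254.6, 30.5]
ee_rot: [179.9, -0.0, 90.0]
force: [-0.0, 0.4, -0.4]
gripper_width: 27.8
time_s: 24.02
ee_pos: [547.3, 254.7, 30.8]
ee_rot: [179.9, -0.0, 90.0]
force: [-1.1, -1.5, -0.4]
gripper_width: 27.4
```

```bash
python3 -m creep '[[1,0,-0.6,0,0,0,0],[1,0,0,0,0,0,0],[1,0,0,0,0,0,0],[1,0,0,0,0,0,0],[1,0,0,0,0,0,0]]' 35; python3 -m creep '[[1,0,0,-6,0,0,0],[1,0,0,-14,0,0,0],[1,0,0,-25,0,0,0],[1,0,0,0,0,0,0]]';python3 - <<'E'
from h import *
s=state(); print(s['ee_pos'],s['ee_rot'],s['force'],s['torque'],s['gripper_width'])
d=snap('wrist','wb3')
E
python3 ov.py wb3 603.9 254.6 101.5 ovb3
```

```text
time_s: 24.65
ee_pos: [546.4, 254.5, 30.4]
ee_rot: [180.0, -0.0, 90.0]
force: [-0.2, 0.8, 3.4]
gripper_width: 10.1
time_s: 25.15
ee_pos: [547.6, 255.1, 77.4]
ee_rot: [179.7, -0.1, 90.0]
force: [0.1, 0.5, -1.0]
gripper_width: 10.0
[547.60448639 255.10968564  77.39195386] [ 1.79738609e+02 -1.13906918e-01  8.99681267e+01] [ 0.11464057  0.52866479 -1.04063573] [-0.01289214 -0.05748972 -0.06080392] 10.042495930011325
```

View pics/ovb3.png

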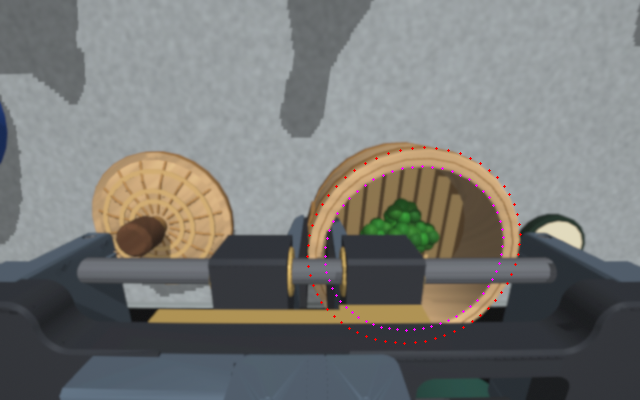

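```bash
python3 -m creep '[[1,0,0,-35,0,0,0],[1,0,0,-45,0,0,0],[1,-15,-8,-38,0,0,0],[1,-35,-20,-25,0,0,0],[1,-40,-23,-15,0,0,0]]';python3 -m creep '[[1,-36,-20,0,0,0,0],[1,-36,-20,0,0,0,0],[1,-36,-20,0,0,0,0],[1,-30,-18,0,0,0,0],[1,-15,-9,0,0,0,0]]'; python3 -m creep '[[1,0,0,0,0,0,0],[1,0,0,0,0,0,0],[1,0,0,0,0,0,0]]'; python3 - <<'E'
from h import *
s=state(); print(s['ee_pos'],s['ee_rot'],s['force'],s['torque'],s['gripper_width'])
d=snap('scene','sb4')
i=cv2.imread('pics/sb4.png')[100:260,200:414]; cv2.imwrite('pics/sb4c.png',cv2.resize(i,None,fx=3.7,fy=3.7,interpolation=2))
E
```

```text
time_s: 25.82
ee_pos: [494.6, 163.8, 233.2]
ee_rot: [180.0, 0.0, 90.0]
force: [-0.3, -0.1, -1.2]
gripper_width: 10.1
time_s: 26.45
ee_pos: [406.6, 10.5, 232.3]
ee_rot: [-179.9, 0.0, 89.9]
force: [0.3, -0.4, -1.6]
gripper_width: 10.3
time_s: 26.82
ee_pos: [408.6, 12.3, 232.9]
ee_rot: [-180.0, -0.0, 90.0]
force: [-0.0, -0.0, -1.2]
gripper_width: 10.1
[408.58767478  12.25805021 232.9208199 ] [-1.79996734e+02 -1.35642120e-02  9.00333068e+01] [-0.01112318 -0.02284414 -1.16916925] [ 0.01337788 -0.03772542 -0.06714954] 10.133277951949564
```

View pics/sb4c.png

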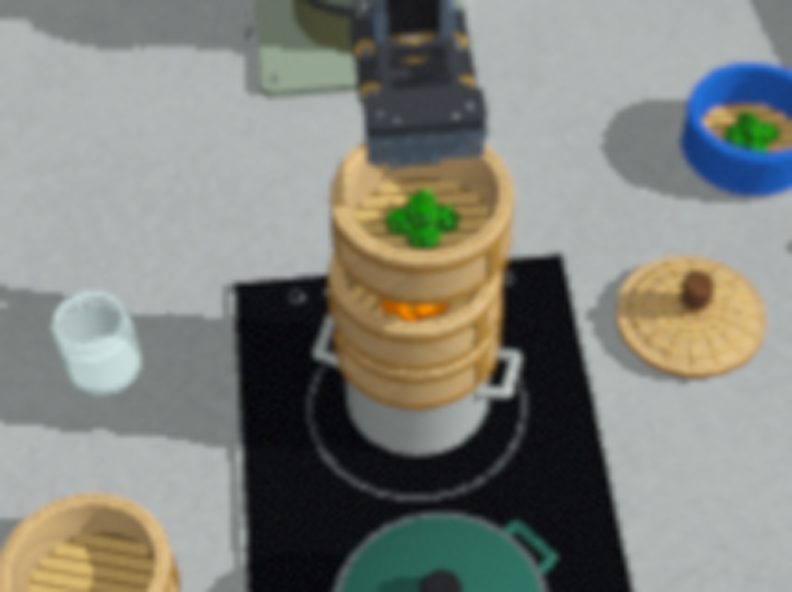

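```bash
python3 -m creep '[[1,-5.4,-2.3,4,0,0,0],[1,0,0,9,0,0,0],[1,0,0,9,0,0,0],[1,0,0,4,0,0,0],[1,0,0,0,0,0,0]]';python3 -m creep '[[1,0,0,0,0,0,0],[1,0,0,1.5,0,0,0],[1,0,0,0,0,0,0]]'; python3 -m creep '[[1,0,0,2,0,0,0],[1,0,0,0,0,0,0]]'
```

```text
time_s: 27.5
ee_pos: [405.5, 6.1, 206.6]
ee_rot: [-180.0, 0.0, 90.0]
force: [0.8, -0.9, -1.0]
gripper_width: 9.9
time_s: 27.88
ee_pos: [405.7, 6.1, 205.6]
ee_rot: [180.0, 0.0, 90.0]
force: [-0.5, 0.0, -1.4]
gripper_width: 10.2
time_s: 28.12
ee_pos: [405.5, 6.1, 203.4]
ee_rot: [-180.0, 0.0, 90.0]
force: [-0.3, -0.7, -1.5]
gripper_width: 10.1
```

```bash
python3 -m creep '[[1,0.5,0.5,1.2,0,0,0],[1,0,0,0,0,0,0]]';python3 -m creep '[[1,0,0,0.8,0,0,0],[1,0,0,0,0,0,0]]'; python3 -m creep '[[1,0,0,0.7,0,0,0],[1,0,0,0,0,0,0]]'
```

```text
time_s: 28.38
ee_pos: [406.2, 6.7, 202.3]
ee_rot: [-180.0, 0.0, 90.0]
force: [-0.1, 0.1, -2.2]
gripper_width: 10.2
time_s: 28.62
ee_pos: [406.2, 6.6, 201.5]
ee_rot: [-180.0, 0.0, 90.0]
force: [-0.7, -0.0, -1.0]
gripper_width: 10.0
time_s: 28.88
ee_pos: [406.2, 6.6, 200.9]
ee_rot: [180.0, 0.0, 90.0]
force: [-0.0, 0.3, -0.6]
gripper_width: 10.0
```

```bash
python3 -m creep '[[1,0,0,0.8,0,0,0],[1,0,0,0,0,0,0]]'
```

```text
time_s: 29.12
ee_pos: [406.2, 6.6, 200.4]
ee_rot: [180.0, 0.0, 90.0]
force: [-0.7, -0.5, 2.7]
gripper_width: 9.8
```

```bash
python3 -m creep '[[0.86,0,0,0,0,0,0],[0.8,0,0,0,0,0,0],[0.72,0,0,0,0,0,0],[0.7,0,0,0,0,0,0]]'; python3 -m creep '[[0.7,0,0,-15,0,0,0],[0.7,0,0,-25,0,0,0],[0.7,0,0,-30,0,0,0],[0.5,-40,20,-10,0,0,0],[0.4,-40,20,0,0,0,0]]'; python3 -m creep '[[0.4,-10,0,0,0,0,0],[0.4,0,0,0,0,0,0],[0.4,0,0,0,0,0,0]]'; python3 -c "
from h import *
s=state(); print(s['ee_pos'],s['force'],s['gripper_width'])
d=snap('wrist','wb7');snap('scene','sb7')
i=cv2.imread('pics/sb7.png')[100:260,200:414]; cv2.imwrite('pics/sb7c.png',cv2.resize(i,None,fx=3.7,fy=3.7,interpolation=2))"; python3 ov.py wb7 463 7 225 ovb7;
```

```text
time_s: 29.62
ee_pos: [406.2, 6.6, 200.0]
ee_rot: [180.0, 0.0, 90.0]
force: [0.0, 0.2, -0.8]
gripper_width: 27.0
time_s: 30.25
ee_pos: [447.3, -74.2, 281.4]
ee_rot: [179.8, 0.0, 90.0]
force: [0.4, 0.1, 0.9]
gripper_width: 44.5
time_s: 30.62
ee_pos: [445.6, -82.6, 280.0]
ee_rot: [-180.0, -0.0, 90.0]
force: [0.3, 0.0, -0.1]
gripper_width: 54.7
[445.60555715 -82.56130185 279.99739029] [ 0.28371572  0.00494286 -0.11399638] 54.74865961683551
```

View pics/ovb7.png

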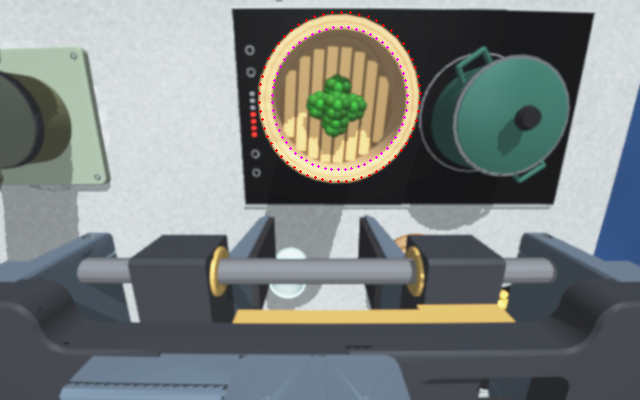

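View pics/sb7c.png

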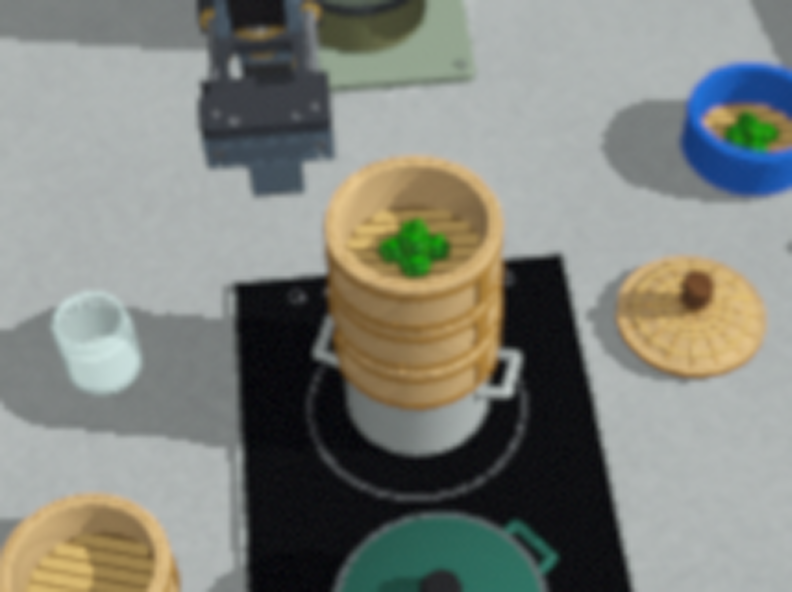

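```bash
python3 -m creep '[[0.4,50,-6,0,0,0,0],[0.4,50,-6,0,0,0,0],[0.4,50,-6,0,0,0,0],[0.4,50,-6,0,0,0,0],[0.4,50,-6,25,0,0,0]]';python3 -m creep '[[0.4,7,-5,50,0,0,0],[0.4,0,0,0,0,0,0],[0.4,0,0,0,0,0,0]]'; python3 -c "
from h import *
s=state(); print(s['ee_pos'],s['force'],s['qpos'])
d=snap('wrist','wl1');s=state(); print(s['ee_pos'])"
```

```text
time_s: 31.35
ee_pos: [416.7, 169.2, 256.6]
ee_rot: [179.7, -0.1, 90.0]
force: [0.9, 0.0, -0.5]
gripper_width: 54.4
time_s: 31.72
ee_pos: [412.3, 173.9, 206.7]
ee_rot: [179.8, -0.0, 90.0]
force: [0.2, -0.2, 0.2]
gripper_width: 54.8
[412.28872943 173.8608114  206.71468565] [ 0.20957471 -0.23301726  0.16062096] [ 2.14026698e+01  6.98623464e+00  1.05891137e+02 -1.50814141e-02
  6.69656998e+01  2.14356140e+01]
[412.7675301  173.76867633 207.16062739]
```

View pics/wl1.png

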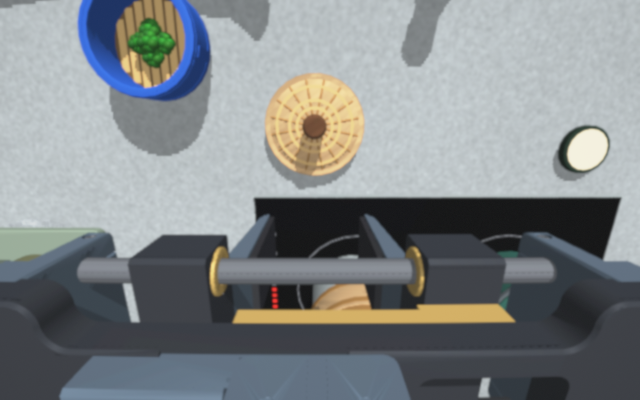

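```bash
python3 - <<'E'
from m import *
from bas import basfit
d=dict(np.load('pics/wl1.npz')); f=d['frame'].astype(int)
m=((f.sum(2)<330)&(f[...,0]>f[...,2]+15)).astype(np.uint8); m[:95]=0;m[160:]=0;m[:,:280]=0;m[:,350:]=0
n,l,st,ce=cv2.connectedComponentsWithStats(m); i=1+st[1:,4].argmax(); print(st[i],ce[i])
c,r=cv2.minEnclosingCircle(np.argwhere(l==i)[:,::-1].astype(np.float32)); print(c,r)
for z in(46,58): print(z,onz(d,*ce[i],z),onz(d,*c,z), 'r',r*(ray(d,0.,0.)[0][2]-z)/d['fx'])
for z in(7.,12.): basfit(d,(314.,124.),z)
E
```

```text
[303 115  23  26 467] [313.82226981 127.33618844]
(313.5696105957031, 127.61721801757812) 12.849258422851562
46 [409.43170892 243.10345034  46.        ] [409.13850608 242.78810954  46.        ] r 15.318561100931964
58 [409.51083573 243.26170458  58.        ] [409.22822496 242.9577556   58.        ] r 14.765171865713333
centre [409.7 243.9] dr 2.3 43 res 0.19 cam [412. 247.]
centre [409.7 243.9] dr 1.4 43 res 0.09 cam [412. 247.]
```

```bash
python3 -m creep '[[0.4,35,-1.5,40,0,0,0],[0.4,35,-1.4,40,0,0,0],[0.4,0,0,25,0,0,0],[0.4,0,0,0,0,0,0],[0.4,0,0,0,0,0,0]]'; python3 -c "
from h import *
s=state(); print(s['ee_pos'],s['ee_rot'])
d=snap('wrist','wl2');"
```

```text
time_s: 32.4
ee_pos: [410.2, 243.8, 102.0]
ee_rot: [179.8, -0.1, 89.9]
force: [0.5, 0.6, -0.4]
gripper_width: 55.1
[410.16970201 243.84186107 101.9868206 ] [ 1.79804144e+02 -1.02630475e-01  8.98959011e+01]
```

View pics/wl2.png

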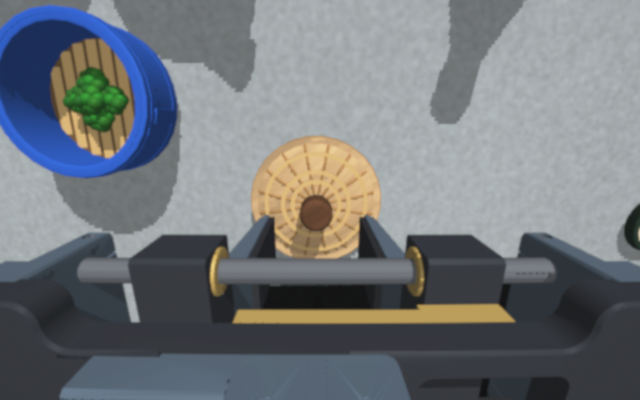

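```bash
python3 - <<'E'
from m import *
from bas import basfit
d=dict(np.load('pics/wl2.npz')); f=d['frame'].astype(int)
m=((f.sum(2)<330)&(f[...,0]>f[...,2]+15)).astype(np.uint8); m[:185]=0;m[232:]=0;m[:,:295]=0;m[:,338:]=0
n,l,st,ce=cv2.connectedComponentsWithStats(m); i=1+st[1:,4].argmax(); print(st[i],ce[i])
c,r=cv2.minEnclosingCircle(np.argwhere(l==i)[:,::-1].astype(np.float32)); print(c,r,onz(d,*c,56),onz(d,*ce[i],56),ray(d,0.,0.)[0])
basfit(d,(316.,197.),12.)
print(proj(d,[[409.6,244,58],[409.6,246,58]]))
E
```

```text
[ 298  195   34   37 1021] [314.89226249 213.53868756]
(312.1487121582031, 213.11529541015625) 20.620779037475586 [406.52040952 246.43719664  56.        ] [408.76899294 246.06465981  56.        ] [409.47128701 317.27100264 273.54664282]
centre [409.2 244.3] dr 1.2 37 res 1.42 cam [409. 317.]
[[315.91588846 216.70816773]
 [315.90902423 214.37660531]]
```

```bash
python3 -m creep '[[0.4,0.4,-0.3,20,0,0,0],[0.4,0,0,25,0,0,0],[0.4,0,0,17,0,0,0],[0.4,0,0,8,0,0,0],[0.4,0,0,0,0,0,0]]'; python3 -m creep '[[0.4,0,0,0,0,0,0],[0.4,0,0,0,0,0,0]]'
```

```text
time_s: 33.08
ee_pos: [408.7, 244.0, 30.6]
ee_rot: [179.9, -0.0, 89.9]
force: [0.3, 0.1, -0.9]
gripper_width: 54.8
time_s: 33.33
ee_pos: [408.6, 244.3, 30.8]
ee_rot: [179.9, -0.0, 90.0]
force: [0.3, 0.2, -0.2]
gripper_width: 54.8
```

```bash
python3 -m creep '[[0.6,0,0.8,0,0,0,0],[0.8,0,0,0,0,0,0],[1,0,0,0,0,0,0],[1,0,0,0,0,0,0],[1,0,0,0,0,0,0]]' 25; python3 -m creep '[[1,0,0,-6,0,0,0],[1,0,0,-14,0,0,0],[1,0,0,-25,0,0,0],[1,0,0,0,0,0,0]]';python3 - <<'E'
from h import *
s=state(); print(s['ee_pos'],s['ee_rot'],s['force'],s['torque'],s['gripper_width'])
d=snap('wrist','wl3'); d=snap('scene','sl3')
E
```

```text
time_s: 33.95
ee_pos: [409.0, 244.0, 30.1]
ee_rot: [180.0, 0.0, 90.0]
force: [0.4, -0.1, 1.2]
gripper_width: 27.2
time_s: 34.45
ee_pos: [410.4, 244.9, 77.1]
ee_rot: [179.7, -0.1, 90.0]
force: [-0.4, 0.2, -2.0]
gripper_width: 27.2
[410.42369685 244.85521603  77.14816928] [ 1.79739257e+02 -1.45281129e-01  8.99628517e+01] [-0.36657088  0.24277791 -2.03875991] [-0.04570623 -0.09029891 -0.00598334] 27.15331373033011
```

View pics/wl3.png

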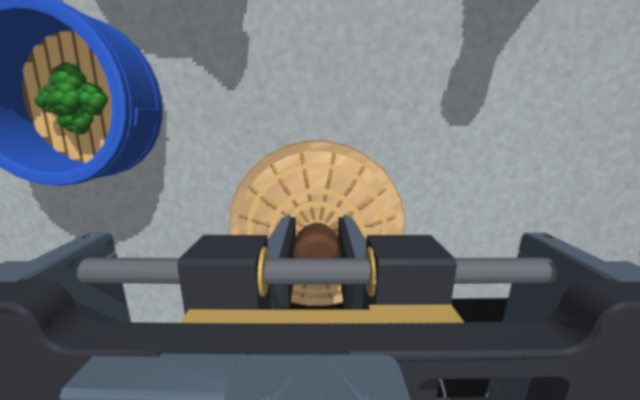

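```bash
python3 - <<'E'
from m import *
from bas import basfit
d=dict(np.load('pics/wl3.npz'))
for z in (54.,58.,62.): basfit(d,(318.,215.),z)
E
python3 -m creep '[[1,0,0,-35,0,0,0],[1,0,0,-45,0,0,0],[1,0,0,-45,0,0,0],[1,-10,2,-45,0,0,0],[1,-30,6,-25,0,0,0]]'; python3 -m creep '[[1,-40,10,0,0,0,0],[1,-45,10,0,0,0,0],[1,-45,10,0,0,0,0],[1,-40,10,0,0,0,0],[1,-20,5,0,0,0,0]]'; python3 -m creep '[[1,0,0,0,0,0,0],[1,0,0,0,0,0,0],[1,0,0,0,0,0,0]]'; python3 - <<'E'
from h import *
s=state(); print(s['ee_pos'],s['ee_rot'],s['force'],s['torque'],s['gripper_width'])
d=snap('scene','sl4');snap('wrist','wl4')
i=cv2.imread('pics/sl4.png')[80:240,200:414]; cv2.imwrite('pics/sl4c.png',cv2.resize(i,None,fx=3.7,fy=3.7,interpolation=2))
E
```

```text
centre [410.4 280.8] dr 1.1 37 res 2.4 cam [409. 318.]
centre [410.8 260.6] dr 2.1 19 res 2.87 cam [409. 318.]
centre [410.5 257.9] dr 0.9 16 res 1.46 cam [409. 318.]
time_s: 35.17
ee_pos: [417.2, 204.5, 271.3]
ee_rot: [179.9, -0.0, 90.1]
force: [0.1, 0.0, -0.9]
gripper_width: 26.9
time_s: 35.8
ee_pos: [461.5, 12.1, 268.8]
ee_rot: [-179.9, 0.0, 89.8]
force: [0.3, 0.8, -1.7]
gripper_width: 27.2
time_s: 36.17
ee_pos: [461.5, 14.8, 269.8]
ee_rot: [-180.0, -0.0, 90.0]
force: [-0.3, -1.0, -2.4]
gripper_width: 26.7
[461.48954423  14.84985736 269.80109167] [-1.79963271e+02 -1.00144168e-02  9.00414266e+01] [-0.27457428 -0.98332955 -2.42586485] [-0.0031121  -0.05269223  0.01349138] 26.732832407890793
```

View pics/sl4c.png

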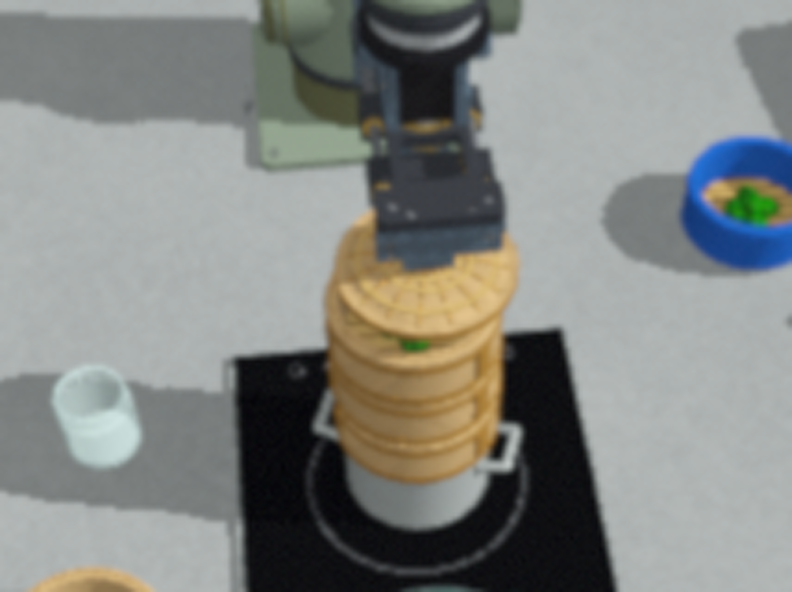

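View pics/wl4.png

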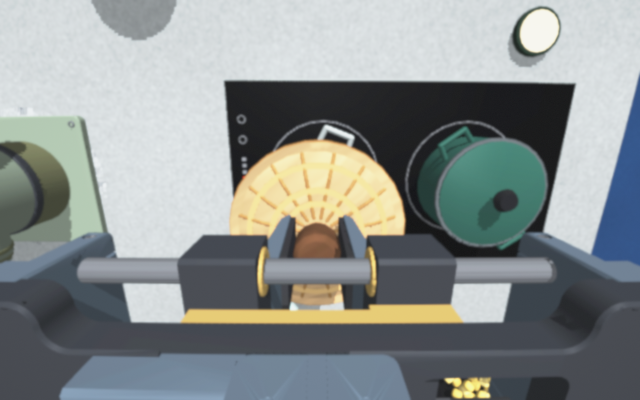

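```bash
python3 ov.py wl4 461.5 14.8 249 ovl4
```

```text
(no output)
```

View pics/ovl4.png

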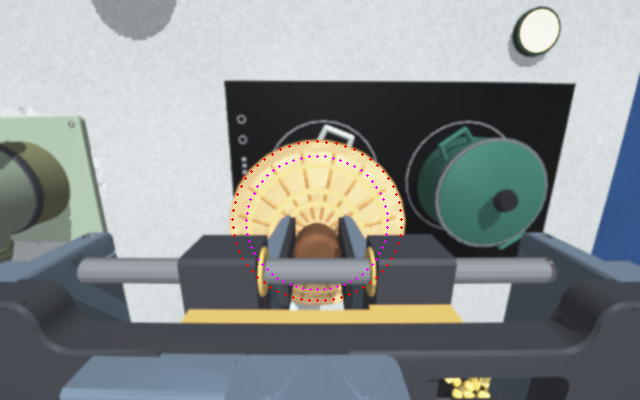

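```bash
python3 -m creep '[[1,-8,1.6,0,0,0,0],[1,0,0,6,0,0,0],[1,0,0,6,0,0,0],[1,0,0,3,0,0,0],[1,0,0,0,0,0,0]]'; python3 -m creep '[[1,0,0,0,0,0,0],[1,0,0,1.5,0,0,0],[1,0,0,0,0,0,0]]'; python3 -m creep '[[1,0,0,1.5,0,0,0],[1,0,0,0,0,0,0]]'
```

```text
time_s: 36.9
ee_pos: [463.2, 6.0, 254.7]
ee_rot: [-180.0, 0.0, 90.0]
force: [0.1, 0.8, -2.2]
gripper_width: 27.0
time_s: 37.28
ee_pos: [463.4, 6.0, 253.5]
ee_rot: [-180.0, 0.0, 90.0]
force: [0.6, 0.9, -1.0]
gripper_width: 27.2
time_s: 37.52
ee_pos: [463.3, 6.0, 251.9]
ee_rot: [-180.0, 0.0, 90.0]
force: [-0.1, -0.7, -1.6]
gripper_width: 27.1
```

```bash
python3 -m creep '[[1,0.8,0,1.2,0,0,0],[1,0,0,0,0,0,0]]'; python3 -m creep '[[1,0,0,1,0,0,0],[1,0,0,0,0,0,0]]';python3 -m creep '[[1,0,0,0.8,0,0,0],[1,0,0,0,0,0,0]]'
```

```text
time_s: 37.78
ee_pos: [463.3, 6.8, 250.8]
ee_rot: [-180.0, 0.0, 90.0]
force: [0.2, 0.1, -0.2]
gripper_width: 27.2
time_s: 38.02
ee_pos: [463.4, 6.8, 249.8]
ee_rot: [-180.0, 0.0, 90.0]
force: [0.5, 0.3, -1.7]
gripper_width: 27.3
time_s: 38.28
ee_pos: [463.4, 6.8, 249.0]
ee_rot: [-180.0, 0.0, 90.0]
force: [-0.4, -0.3, -0.4]
gripper_width: 27.0
```

```bash
python3 -m creep '[[1,0,0,0.7,0,0,0],[1,0,0,0,0,0,0]]'; python3 -m creep '[[1,0,0,0.5,0,0,0],[1,0,0,0,0,0,0]]'
```

```text
time_s: 38.52
ee_pos: [463.4, 6.8, 248.3]
ee_rot: [-180.0, 0.0, 90.0]
force: [0.3, 0.1, -1.8]
gripper_width: 27.1
time_s: 38.78
ee_pos: [463.5, 6.8, 248.1]
ee_rot: [180.0, 0.0, 90.0]
force: [-0.5, -0.3, 0.9]
gripper_width: 27.4
```

Contact is at the expected height. Releasing and backing off.

```bash
python3 -m creep '[[1,0,0,0.3,0,0,0],[0.65,0,0,0,0,0,0],[0.55,0,0,0,0,0,0],[0.45,0,0,0,0,0,0],[0.4,0,0,0,0,0,0]]'; python3 -m creep '[[0.4,0,0,-15,0,0,0],[0.4,0,0,-30,0,0,0],[0.4,-25,0,-35,0,0,0],[0.4,-50,0,0,0,0,0],[0.4,-25,0,0,0,0,0]]';python3 -m creep '[[0.4,0,0,0,0,0,0],[0.4,0,0,0,0,0,0],[0.4,0,0,0,0,0,0]]'; python3 - <<'E'
from h import *
s=state(); print(s['ee_pos'],s['force'],s['gripper_width'])
d=snap('scene','sl7');snap('wrist','wl7'); snap('top','tl7')
i=cv2.imread('pics/sl7.png')[80:240,200:414]; cv2.imwrite('pics/sl7c.png',cv2.resize(i,None,fx=3.7,fy=3.7,interpolation=2))
E
python3 ov.py wl7 463.2 6.8 228 ovl7
```

```text
time_s: 39.4
ee_pos: [463.4, 6.8, 247.5]
ee_rot: [-180.0, 0.0, 90.0]
force: [-0.8, 0.3, 0.1]
gripper_width: 54.2
time_s: 40.02
ee_pos: [463.6, -95.0, 329.2]
ee_rot: [179.9, 0.1, 89.9]
force: [0.5, -0.2, -0.5]
gripper_width: 54.5
time_s: 40.4
ee_pos: [463.4, -92.3, 327.8]
ee_rot: [180.0, -0.0, 90.0]
force: [-0.3, 0.3, 0.0]
gripper_width: 54.7
[463.39156573 -92.30352681 327.81994709] [-0.27706059  0.31072445  0.04260427] 54.73259755426447
```

View pics/sl7c.png

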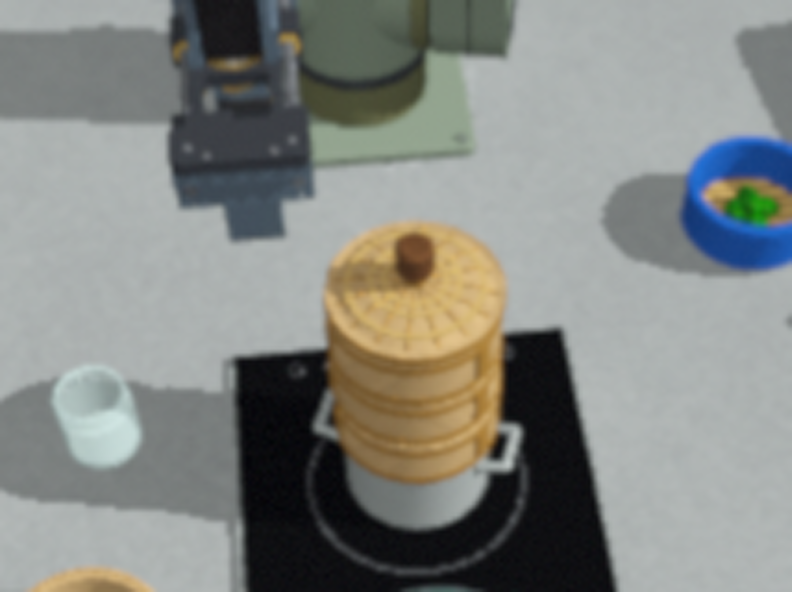

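View pics/ovl7.png

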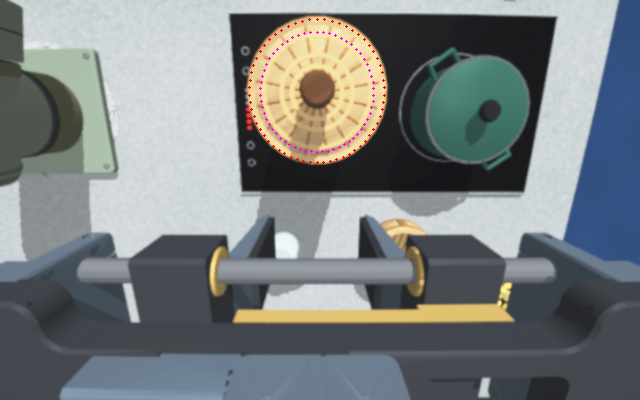

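View pics/tl7.png

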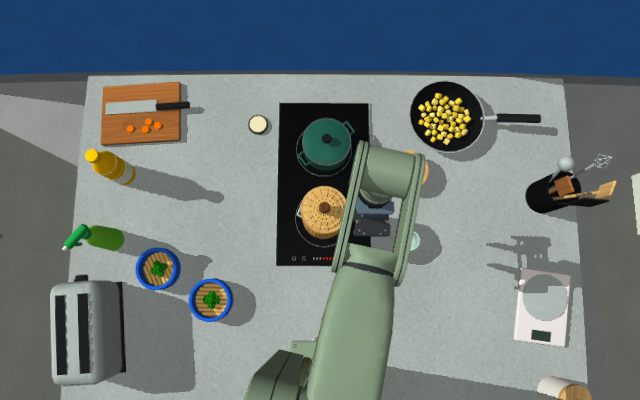

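The lid is centred on the stack. The wrist overlay matches its edge, with the knob near (317,89), and the scene view shows even, level seams. The spare basket, jar and blue baskets look unmoved.

```bash
python3 -c "
from h import *
print(job_done(), state()['time_s'])"
```

```text
the job is handed in; nothing more can be done
the job is handed in; nothing more can be done
```

The steamer is built on the small steel pan, from the bottom up: potatoes, carrots, broccoli, then the lid. I handed the job in at about 40 s of robot time. Each basket was pinched at the rim and the lid by its knob. Every piece was lowered in small steps until it touched, with under 6 N at the wrist, and then released.

**Seating:** Each piece touched within about 1 mm of its expected seating height. The wrist and scene views after each release showed it level and centred at about x 463, y 7 mm. The gripper finished well clear of the stack with nothing in it.

**Left alone:** In the last pictures the jar, jar lid and blue baskets had not moved. The spare basket was partly hidden behind the arm, but what could be seen of it was in place.

**What disagreed:**
- The top camera read y about 1–3 mm higher than the wrist camera, so I mostly went by the wrist view.
- One rim fit on the seated potato basket came out 1 mm large in radius.
- The circle fits on the lid while I was lifting it failed because the fingers were in view. I checked it with a drawn overlay instead.

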